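# Pack the sample-jar caps and hang the ready marker

### The job

Swing the flap of the blue transit case right back, past upright, and pack every cap standing in the cradles into the case, each in a pocket of its own with its open rim down, flat and fully home. When all are in, swing the flap fully shut so its yellow tab drops behind the front wall, and then drape the green marker astride the hand-over rail, along the bar and clear of its posts, to show that the case is ready. Leave the other glassware and bottles where they are.

Things in the scene. Friction and masses are not known exactly. Their poses are not given: they have to be found in the camera images.
- case: Blue transit case fixed to the bench, 130 (x) x 340 (y) x 66 mm high; origin under its centre, z up, x from the front (robot side) to the hinge at the back. Walls 5 mm thick, 66 mm high all round. Inside, a grey foam block, top 36 mm above the bench, with three square pockets 67 x 67 mm, 8 mm deep, in a row along y, 100 mm apart.
- pocket0 (a point): Centre of the floor of pocket 0 of the case (floor 28 mm above the bench, at case y = -100 mm). A pocket takes one cap.
- pocket1 (a point): Centre of the floor of pocket 1 of the case (floor 28 mm above the bench, at case y = 0 mm). A pocket takes one cap.
- pocket2 (a point): Centre of the floor of pocket 2 of the case (floor 28 mm above the bench, at case y = 100 mm). A pocket takes one cap.
- flap (a joint): Hinge of the case's clear, blue-framed flap: 0 shut, 1.9 rad leaning fully back; hinge along case y. Flap 130 mm deep, 340 wide, 6 thick, 220 g. Stiff hinge: stays where left (0.25 Nm friction, 2 to 4 N at the free edge). Under its free edge a yellow tab, 90 mm wide, 22 deep, drops behind the front wall. Shut, its underside is 66 mm up, 4 mm above seated caps. Starts ajar.
- flap_hinge (a point): Middle of the flap's hinge axis, top of the case's back wall, 66 mm above the bench.
- flap_edge (a point): Middle of the flap's free edge, 130 mm from the hinge, half-way through its thickness.
- cap0: White screw cap of a sample jar, 62 mm diameter, 34 mm tall, 45 g, hollow, red liner inside, blue dot on the closed top. Origin at its middle; its x axis is the cap's axis, from open rim to closed top. Starts on edge in a cradle, axis level, centre about 39 mm above the bench (45 mm when seated in a pocket). May be absent (None).
- cap1: White screw cap of a sample jar, 62 mm diameter, 34 mm tall, 45 g, hollow, red liner inside, blue dot on the closed top. Origin at its middle; its x axis is the cap's axis, from open rim to closed top. Starts on edge in a cradle, axis level, centre about 39 mm above the bench (45 mm when seated in a pocket). May be absent (None).
- cap2: White screw cap of a sample jar, 62 mm diameter, 34 mm tall, 45 g, hollow, red liner inside, blue dot on the closed top. Origin at its middle; its x axis is the cap's axis, from open rim to closed top. Starts on edge in a cradle, axis level, centre about 39 mm above the bench (45 mm when seated in a pocket). May be absent (None).
- cradle0: Grey cradle fixed to the bench, 60 (x) x 70 (y) mm, that holds a cap on edge in a slot 37 mm wide between two 22 mm high cheeks; cap axis along the cradle's x axis, closed top either way. Origin under its centre. Nothing of it is higher than 24 mm, so the cap's sides are free for fingers.
- cradle1: Grey cradle fixed to the bench, 60 (x) x 70 (y) mm, that holds a cap on edge in a slot 37 mm wide between two 22 mm high cheeks; cap axis along the cradle's x axis, closed top either way. Origin under its centre. Nothing of it is higher than 24 mm, so the cap's sides are free for fingers.
- cradle2: Grey cradle fixed to the bench, 60 (x) x 70 (y) mm, that holds a cap on edge in a slot 37 mm wide between two 22 mm high cheeks; cap axis along the cradle's x axis, closed top either way. Origin under its centre. Nothing of it is higher than 24 mm, so the cap's sides are free for fingers.
- marker: Green tent-shaped marker (inverted V; legs 75 mm long, 25 degrees either side of vertical, 4 mm thick; 100 mm long along its y) standing on its legs on the bench. On the ridge a white grip fin 9 mm thick (x), 60 mm long (y), its top 96 mm above the bench. About 80 g. Origin on the bench under its middle, z up.
- marker_fin (a point): Top of the marker's white fin, middle.
- marker_ridge (a point): Inside of the marker's ridge, 68 mm above its feet, 28 mm below the fin's top. When the marker hangs astride the rail this point is about 8 to 15 mm above the rail's centre line.
- rail: Steel hand-over rail fixed to the bench: horizontal bar 12 mm in diameter, 280 mm long along its y axis, on a post at each end; origin on the bench under its middle.
- rail_mid (a point): Middle of the rail's bar, on its centre line, 170 mm above the bench.
- amber_bottle: Bystander: amber bottle 60 mm wide, 130 mm tall, origin at its underside. Leave alone.
- dark_jar: Bystander: small dark jar 52 mm wide, 60 mm tall, origin at its underside. Leave alone.
- beaker: Bystander: glass beaker 70 mm wide, 85 mm tall, origin at its underside. Leave alone.
- flask: Bystander: conical glass flask 80 mm wide at the foot, 115 mm tall, origin at its underside. Leave alone.
- wash_bottle: Bystander: white and blue wash bottle 68 mm wide, about 200 mm tall with its spout, origin at its underside. Leave alone.
- photometer: Bystander: black photometer box 90 x 70 x 60 mm with a white plug on top (76 mm in all), origin at its underside. Leave alone.
Things that resemble listed ones, but are neither listed nor needed, are in the scene too. Leave any purple look-alike of the cap1 alone. What is shaped like the cap0 but purple is not meant.

How it is judged:
By the outcome, as a careful person would: the job done as asked, in the order asked, and still so for the second after the job is handed in, with the robot touching nothing.
Of cap0, cap1, cap2 only 2 to 3 are there at a start; the rules pass over those that are not, and their reading is None.
At some moment in a run one of marker may be knocked a few centimetres aside while the robot is not near it.
It also fails if it takes over 210 s, if anything falls off the work surface, if the arm or the gripper's body presses on something with over 40 N, if the wrist force passes 120 N, or if a joint passes its speed limit or range.

### The arm

A 6-joint arm with a two-finger parallel gripper is mounted at the origin on the work surface. World frame = base frame: x ahead of the robot, y to its left, z up, the work surface at z = 0. Lengths are in m, angles in rad, forces in N, time in s.
With the tool pointing down it reaches from about 0.35 to 0.85 m from the base axis. Payload 8.1 kg.
Tool frame: the origin (TCP) lies between the finger pads; the fingertips stand 25 mm ahead of it and the grasp point (between the pads) lies 6 mm ahead of it; z points along the fingers, y is the line along which they close (so a half turn about z gives the same grasp; the last joint's range is limited). The gripper opens to 93 mm and grips with 3 to 60 N. Pads are 15 mm wide; open, the fingers measure 128 mm over their backs; the gripper's body (75 mm by 188 mm) begins 65 mm behind the grasp point.
Start: joints at [1.155, 0.13, 1.488, -0, 1.523, -0.085], TCP at [0.195, 0.567, 0.244] pointing down, gripper open.
Joint ranges: [-2.96, 2.96], [-0.89, 2.26], [0.02, 2.5], [-1.34, 4.48], [0, 2.73], [-2.66, 2.66]. Speed limits (rad/s): [2.39, 2.39, 2.79, 3.14, 3.14, 3.14].

### API

Orientations are given as a rotation vector (axis times angle).
In Python, from plant import robot gives the robot as it stands.
- The arm moves only by the tool arm_command, never from a script. Its argument "increments" is text: rows parted by semicolons, each of 5 numbers parted by spaces: the closure, from 0 (fully open) to 1 (shut), then the shift along the tool's x, y, z in mm, then the turn about the tool's z in rad. A call has 1 to 5 rows; each row is the pose to reach, as a shift and turn from the pose commanded when the call began, along the tool's axes at that moment; what a row does not reach only later rows make up. A row lasts 1/10 s, in which the tool goes at most 50 mm and 8.59 degrees, less where a joint would pass 70% of its speed; a pose out of reach is approached as far as the arm can. A call with a gripper value outside its range is refused whole. The fingers move at their own pace and stop on an object; "grip_force" is the grip in N (left out, the last holds). Time passes only in rows, so rows that repeat a pose let the fingers close. It gives the time, the measured TCP pose, the force, the opening and the grip force at its end, in the units of the state.
- robot.read_state(): the state, without advancing time (a new reading comes with each control period).
- robot.read_camera(name): name is "scene" or "top"; returns the picture (420x560x3 uint8, blue, green, red); there is no depth.
- robot.camera_model(name): a dict with "fx", "fy", "cx", "cy" (pixels), "eye" and "rotation" of the camera in the world. Camera axes: x right, y down, z forward; pixel columns grow to the right and rows downward; lengths in m; the calibration is good to about 2 mm. A picture is of the moment at which its call begins. camera_model takes no time and is no camera call.
- robot.close_job(): hands the job in; it is judged then, once.
The state is a dict: "t": time; "q": joint angles; "dq": joint speeds; "joint_torque": joint torques, N m; "tool_pos": TCP position; "orientation": TCP orientation; "force": force on the tool from outside, world axes, zero at the start; "wrist_torque": the same for the moment, N m; "opening": finger opening in m; "gripper_force": force on a finger pad.
Only numpy, scipy, OpenCV 4.12 (cv2) and the standard library are available. Lean on these libraries where they do the work, as an engineer would, in place of code of your own. Each camera call takes 0.05 s, during which the arm holds its last target. There are 200 camera calls.

## Working session

There is one attempt and no reset: what is moved stays moved. The work goes in short steps, Python scripts to look and compute and a tool call to move; the robot and the scene stay as the last step left them, time stands still between calls to the robot, and variables do not carry over. Pictures are saved under pics/ and viewed, at most 14 in all, crops included, and the job is handed in when it is done.

Besides the shell and the picture viewer there is one more tool, called after "Emit:" by a JSON object that holds its "method" and its "body". arm_command: Moves the arm, as the interface text tells. Its arguments: {"type":"object","properties":{"increments":{"type":"string"},"grip_force":{"type":"number"}},"required":["increments"]}

```bash
ls; mkdir -p pics; python3 - <<'E'
from plant import robot
import cv2,numpy as np
for n in("scene","top"):
    cv2.imwrite(f"pics/{n}0.png",robot.read_camera(n)); m=robot.camera_model(n); print(n,{k:np.round(v,4).tolist() for k,v in m.items()})
s=robot.read_state();print(s)
E
```

```text
pics
scene {'fx': 403.1297, 'fy': 403.1297, 'cx': 282.6765, 'cy': 211.0115, 'eye': [0.9284, 0.4888, 1.1227], 'rotation': [-0.9301, -2.682, 0.8218]}
top {'fx': 409.4208, 'fy': 409.4208, 'cx': 276.6274, 'cy': 207.3336, 'eye': [0.2374, -0.0304, 1.5222], 'rotation': [-2.1418, 2.1335, -0.1989]}
{'t': 0.1, 'q': array([ 1.15463774e+00,  1.31085825e-01,  1.48916450e+00,  1.00151329e-06,
        1.52297578e+00, -8.53596501e-02]), 'dq': array([ 4.72077916e-05, -3.25425676e-03, -3.29387959e-03,  5.11856066e-04,
       -6.24100461e-04, -4.49128528e-04]), 'joint_torque': array([ 9.43715204e-04, -5.61338460e+01, -4.93098843e+01,  7.70005421e-02,
        2.91327696e-02, -9.55129735e-05]), 'tool_pos': array([0.1946475 , 0.56706114, 0.24269542]), 'orientation': array([-5.17184818e-01, -3.09831655e+00,  2.48485229e-03]), 'force': array([0.40215316, 0.03429383, 0.30867207]), 'wrist_torque': array([ 0.02643444,  0.00113648, -0.02417631]), 'gripper_force': 0.0, 'opening': 0.09301018249649101}
```

View pics/scene0.png

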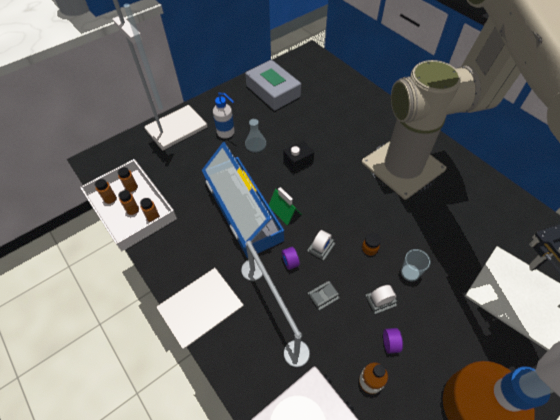

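View pics/top0.png

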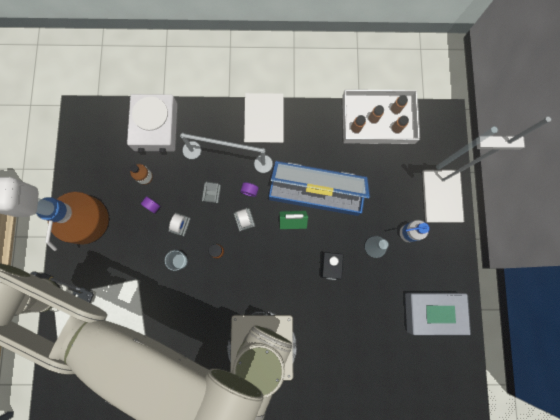

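Two caps are in cradles: top view (179,223) and (244,219). The third cradle, at (211,192), is empty. The case is at about (320,190) with the flap ajar, the marker at (293,220) and the rail from (185,140) to (265,160). I'll zoom in.

```bash
cat > h.py <<'E'
import cv2,numpy as np
from scipy.spatial.transform import Rotation as R
from plant import robot
def cam(n):
    m=robot.camera_model(n); r=np.array(m["rotation"],float)
    M=R.from_rotvec(r).as_matrix() if r.size==3 else r
    return m,M,np.array(m["eye"])
def ray(n,px):
    m,M,e=cam(n); d=M@np.array([(px[0]-m["cx"])/m["fx"],(px[1]-m["cy"])/m["fy"],1]); return e,d/np.linalg.norm(d)
def onz(n,px,z):
    e,d=ray(n,px); return e+d*(z-e[2])/d[2]
def proj(n,p):
    m,M,e=cam(n); c=M.T@(np.array(p)-e); return np.array([m["fx"]*c[0]/c[2]+m["cx"],m["fy"]*c[1]/c[2]+m["cy"]])
def tri(a,b):
    (e1,d1),(e2,d2)=ray("top",a),ray("scene",b)
    t=np.linalg.lstsq(np.c_[d1,-d2],e2-e1,rcond=None)[0]; p,q=e1+t[0]*d1,e2+t[1]*d2
    return (p+q)/2,np.linalg.norm(p-q)
def crop(src,x0,y0,w,h,s,out):
    im=src if not isinstance(src,str) else cv2.imread(src)
    c=cv2.resize(im[y0:y0+h,x0:x0+w],None,fx=s,fy=s,interpolation=cv2.INTER_CUBIC)
    for x in range(-x0%20,w,20): cv2.line(c,(x*s,0),(x*s,6),(0,255,255),1); cv2.putText(c,str(x+x0),(x*s,18),0,.35,(0,255,255))
    for y in range(-y0%20,h,20): cv2.line(c,(0,y*s),(6,y*s),(0,255,255),1); cv2.putText(c,str(y+y0),(8,y*s+4),0,.35,(0,255,255))
    cv2.imwrite(out,c)
E
python3 - <<'E'
from h import *
crop("pics/top0.png",160,120,220,140,4-1,"pics/top0c.png")
crop("pics/scene0.png",190,130,220,240,2*1+0,"pics/x.png")
crop("pics/scene0.png",195,140,210,190,3,"pics/scene0c.png")
crop("pics/top0.png",140,125,240,145,3,"pics/top0c.png")
print(proj("top",[.195,.567,0.24]),onz("top",(262,340),0))
for n in("top","scene"):
    hsv=cv2.cvtColor(cv2.imread(f"pics/{n}0.png"),cv2.COLOR_BGR2HSV)
    for c,lo,hi in(("yellow",(22,150,120),(35,255,255)),("green",(45,120,40),(75,255,255))):
        k,_,st,ce=cv2.connectedComponentsWithStats(cv2.inRange(hsv,lo,hi))
        for i in range(1,k):
            if st[i,4]>15: print(n,c,ce[i].round(1),st[i])
E
```

```text
[ 74.79590018 292.034142  ] [0.02075376 0.00013355 0.        ]
top green [292.3 222. ] [280 212  28  17 287]
scene yellow [245.3 179. ] [237 168  19  23 126]
scene green [272.6  77. ] [262  70  22  15 175]
scene green [281.7 207.7] [269 189  33  36 478]
```

View pics/top0c.png

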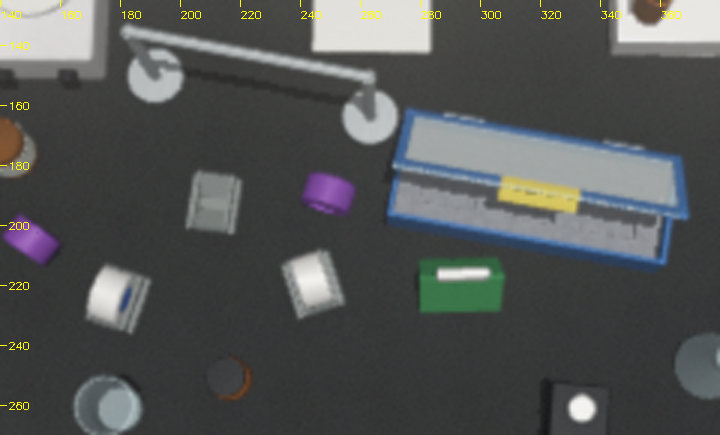

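View pics/scene0c.png

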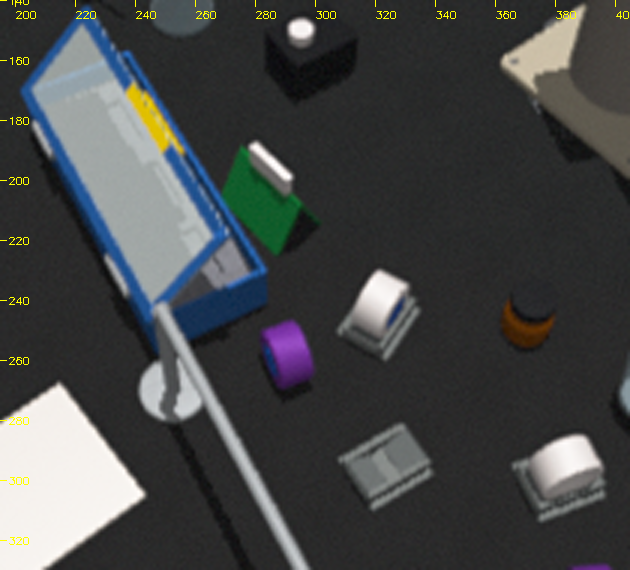

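```bash
python3 - <<'E'
from h import *
np.set_printoptions(precision=4,suppress=True)
t=lambda x,y:(140+x/3,125+y/3)
s=lambda x,y:(195+x/3,140+y/3)
FL,FR,BL,BR=[onz("top",t(*p),.066) for p in((388,217),(665,263),(405,108),(683,157))]
for a in(FL,FR,BL,BR):print("corner",a)
print("len",np.linalg.norm(FL-FR),np.linalg.norm(BL-BR),np.linalg.norm(FL-BL),np.linalg.norm(FR-BR))
print("flap corners L",tri(t(393,165),s(85,5+0)) ,tri(t(393,165),s(226,236)))
print("R",tri(t(688,215),s(85,8)))
print("tab",tri(t(538,192),s(152,115)))
print("frontL scene",tri(t(388,217),s(265,270)))
print("rail",onz("top",t(124,32),.17),onz("top",t(371,77),.17))
print("rail mid by base",onz("top",t(155,75),0.0),onz("top",t(369,117),0.))
print("fin",onz("top",t(438,273),.096),onz("top",t(490,272),.096))
hs=cv2.cvtColor(cv2.imread("pics/top0.png"),cv2.COLOR_BGR2HSV)
for n,p in(("A",(179,223)),("B",(243,218)),("empty",(211,192))):
    print(n,onz("top",p,.045)[:2])
# white masks of caps
for im in("top","scene"):
    a=cv2.imread(f"pics/{im}0.png"); hs=cv2.cvtColor(a,cv2.COLOR_BGR2HSV)
    m=cv2.inRange(hs,(0,0,190),(180,40,255)); k,_,st,ce=cv2.connectedComponentsWithStats(m)
    for i in range(1,k):
        if 20<st[i,4]<500: print(im,"white",ce[i].round(1),st[i])
    m=cv2.inRange(hs,(100,120,50),(125,255,255)); k,_,st,ce=cv2.connectedComponentsWithStats(m)
    for i in range(1,k):
        if 8<st[i,4]<200: print(im,"blue",ce[i].round(1),st[i])
E
```

```text
corner [ 0.5271 -0.0234  0.066 ]
corner [ 0.4724 -0.3572  0.066 ]
corner [ 0.6636 -0.0435  0.066 ]
corner [ 0.6038 -0.3837  0.066 ]
len 0.3382965146798438 0.3453832386491411 0.137965320242134 0.13402696371889544
flap corners L (array([ 0.5705, -0.0754,  0.4151]), np.float64(0.15439885176190102)) (array([ 0.5716, -0.0298,  0.1507]), np.float64(0.0016305090311289697))
R (array([ 0.5137, -0.3657,  0.1494]), np.float64(0.0027684958184399145))
tab (array([ 0.5412, -0.1959,  0.149 ]), np.float64(0.001402455450704852))
frontL scene (array([ 0.5299, -0.0237,  0.0536]), np.float64(0.0008971791622238343))
rail [0.7214 0.2806 0.17  ] [ 0.6696 -0.0035  0.17  ]
rail mid by base [0.7247 0.2775 0.    ] [0.6707 0.002  0.    ]
fin [ 0.4544 -0.0826  0.096 ] [ 0.4559 -0.1438  0.096 ]
A [0.4346 0.3037]
B [0.454  0.0722]
empty [0.5501 0.1913]
top white [433.3  40.7] [420  33  28  16 414]
top white [500.5 142.3] [481 136  43  11 332]
top white [193.8 153.4] [189 150  10   7  47]
top white [263.6 165.6] [256 158  16  14 114]
top white [ 19.2 172.7] [ 15 170   8   9  38]
top white [444.5 173.1] [438 171  16
[... 1506 characters left out ...]
85.1 193.7] [279 188  13  12  44]
scene white [321.3 238.1] [315 231  15  16 148]
scene white [245.6 269.2] [242 262   8  16  78]
scene white [256.9 272.3] [253 264   9  15  64]
scene white [279.8 300.7] [260 264  39  70  88]
scene white [383.7 292.3] [375 285  20  16 193]
scene white [482.4 293.8] [467 284  31  21 409]
scene white [291.5 345.6] [289 342   5  10  32]
scene white [302.6 354.6] [294 342  15  24 177]
scene white [287.5 357.1] [284 350   9  15  51]
scene blue [125.6   1.7] [118   0  21   7  74]
scene blue [222.1  99.6] [215  92  19  16 171]
scene blue [224.3 124.8] [214 117  20  14 163]
scene blue [326.6 243.8] [325 241   4   7   9]
scene blue [284.6 260. ] [283 255   5  10  23]
```

```bash
python3 - <<'E'
from h import *
np.set_printoptions(precision=4,suppress=True)
print("B",onz("top",(243.4,217.9),.066),tri((243.4,217.9),(321.3,238.1)),"dot",onz("scene",(326.6,243.8),.039))
print("A",onz("top",(175.1,222.6),.066),tri((175.1,222.6),(383.7,292.3)),"dot",onz("top",(182,224),.045))
a=cv2.imread("pics/top0.png"); v=a.max(2)
for n,(x,y) in dict(A=(179,223),B=(244,219),E=(211,192)).items():
    m=np.zeros_like(v); m[y-18:y+18,x-16:x+17]=v[y-18:y+18,x-16:x+17]
    m=(cv2.resize(m,None,fx=4,fy=4,interpolation=cv2.INTER_CUBIC)>85).astype(np.uint8)
    c=max(cv2.findContours(m,0,1)[0],key=cv2.contourArea); b=cv2.boxPoints(cv2.minAreaRect(c))/4
    w=np.array([onz("top",p,.022)[:2] for p in b]); e=np.diff(np.r_[w,w[:1]],axis=0)
    print(n,"centre",w.mean(0),"sides",np.linalg.norm(e,axis=1)[:2],"ang",np.degrees(np.arctan2(e[:2,1],e[:2,0])))
    k=(cv2.resize(v[y-18:y+18,x-16:x+17],None,fx=4,fy=4,interpolation=cv2.INTER_CUBIC))
    mm=(cv2.resize(np.where((np.abs(np.arange(420)[:,None]-y)<18)&(np.abs(np.arange(560)[None]-x)<16),v,0).astype(np.uint8),None,fx=4,fy=4,interpolation=cv2.INTER_CUBIC)>175).astype(np.uint8)
    cs=cv2.findContours(mm,0,1)[0]
    if cs:
        c=max(cs,key=cv2.contourArea); b=cv2.boxPoints(cv2.minAreaRect(c))/4
        w=np.array([onz("top",p,.06)[:2] for p in b]); e=np.diff(np.r_[w,w[:1]],axis=0)
        print(n,"white",w.mean(0),np.linalg.norm(e,axis=1)[:2],np.degrees(np.arctan2(e[:2,1],e[:2,0])))
Rm=R.from_rotvec(robot.read_state()["orientation"]).as_matrix();print(Rm)
E
```

```text
B [0.4513 0.0693 0.066 ] (array([0.4544, 0.0697, 0.049 ]), np.float64(0.0018886859468441974)) dot [0.4511 0.0903 0.039 ]
A [0.4332 0.3129 0.066 ] (array([0.4355, 0.3137, 0.0561]), np.float64(0.0035863866278730214)) dot [0.431  0.2927 0.045 ]
A centre [0.4332 0.3102] sides [0.0734 0.0708] ang [ -15.724  -108.1975]
A white [0.433  0.3133] [0.0546 0.0362] [ -15.7484 -108.1852]
B centre [0.453  0.0693] sides [0.0637 0.0758] ang [ -71.2819 -161.4032]
B white [0.4509 0.0682] [0.0379 0.0546] [ -70.9597 -161.0016]
E centre [0.5535 0.1938] sides [0.0758 0.0643] ang [ -6.0453 -97.984 ]
[[-0.9458  0.3248 -0.0007]
 [ 0.3248  0.9458 -0.0015]
 [ 0.0001 -0.0016 -1.    ]]
```

```bash
cat >> h.py <<'E'
C=np.array([.565,-.2015]); CY=-.167
def case(x,y): c,s=np.cos(CY),np.sin(CY); return C+[c*x-s*y,s*x+c*y]
def plan(wps):
    """wps: (x,y,z,phi_deg) TCP targets; prints tool-frame shift mm and turn for each, from the pose before"""
    s=robot.read_state(); p=s["tool_pos"]; M=R.from_rotvec(s["orientation"]).as_matrix(); ph=np.arctan2(M[1,1],M[0,1])
    for w in wps:
        d=np.array(w[:3])-p; c,sn=np.cos(ph),np.sin(ph); f=np.radians(w[3])
        print("shift",np.round(1000*np.array([-sn*d[0]+c*d[1],c*d[0]+sn*d[1],-d[2]]),1),"turn",round(-((f-ph+np.pi)%(2*np.pi)-np.pi),3),"rows",np.ceil(np.linalg.norm(d)/.05))
        p,ph=np.array(w[:3]),f
E
python3 - <<'E'
from h import *
f=lambda x,y,z:(*case(x,y),z,80.4)
plan([(.45,.3,.22,80.4),(.48,.0,.22,80.4),f(-.10,-.075,.20),f(-.10,-.075,.14)])
E
```

```text
shift [-328.2 -169.6   22.7] turn -0.163 rows 8.0
shift [ -79.6 -290.8   -0. ] turn -0.0 rows 7.0
shift [ -17.5 -259.6   20. ] turn -0.0 rows 6.0
shift [ 0.  0. 60.] turn -0.0 rows 2.0
```

Emit:
{"method": "arm_command", "body": {"increments": "1 -164 -85 11 0;1 -164 -85 11 0;1 -164 -85 11 0;1 -164 -85 11 0;1 -164 -85 11 0", "grip_force": 20}}

```text
t: 0.6
tool_pos: [0.3249, 0.4306, 0.2318]
orientation: [0.524, 3.097, -0.003]
force: [-0.8, -0.3, 0.1]
opening: 0.0574
gripper_force: 0.0
```

Emit:
{"method": "arm_command", "body": {"increments": "1 -164 -85 11 -0.163;1 -164 -85 11 -0.163;1 -164 -85 11 -0.163;1 -164 -85 11 -0.163;1 -164 -85 11 -0.163"}}

```text
t: 1.1
tool_pos: [0.4521, 0.2972, 0.2209]
orientation: [-0.27, -3.13, 0.002]
force: [-0.3, 0.0, 1.2]
opening: 0.0175
gripper_force: 0.0
```

Emit:
{"method": "arm_command", "body": {"increments": "1 -40 -150 0 0;1 -40 -150 0 0;1 -40 -150 0 0;1 -40 -150 0 0;1 -40 -150 0 0"}}

```text
t: 1.6
tool_pos: [0.4641, 0.1454, 0.2216]
orientation: [-0.267, -3.13, -0.001]
force: [-0.3, 0.2, 0.3]
opening: 0.0006
gripper_force: 0.0
```

Emit:
{"method": "arm_command", "body": {"increments": "1 -40 -141 0 0;1 -40 -141 0 0;1 -40 -141 0 0;1 -40 -141 0 0;1 -40 -141 0 0"}}

```text
t: 2.1
tool_pos: [0.4803, 0.001, 0.2215]
orientation: [-0.265, -3.13, -0.002]
force: [0.3, 0.3, -0.4]
opening: 0.0
gripper_force: 0.0
```

Emit:
{"method": "arm_command", "body": {"increments": "1 -18 -240 10 0;1 -18 -240 10 0;1 -18 -240 10 0;1 -18 -240 10 0;1 -18 -240 10 0"}}

```text
t: 2.6
tool_pos: [0.4587, -0.2393, 0.2115]
orientation: [0.259, 3.13, 0.001]
force: [0.5, -0.3, -0.5]
opening: 0.0007
gripper_force: 0.0
```

```bash
cat > go.py <<'E'
import sys
from h import *
s=robot.read_state(); print("t",s["t"],"pos",s["tool_pos"].round(4),"F",s["force"].round(1),"open",round(s["opening"],4),"q",s["q"].round(2))
plan(eval(sys.argv[1],globals()|dict(f=lambda x,y,z,phi=80.4:(*case(x,y),z,phi))))
E
python3 go.py "[f(-.1,-.075,.14),f(-.03,-.075,.14),f(.02,-.075,.16),f(.075,-.075,.172)]"
```

```text
t 2.6 pos [ 0.4587 -0.2393  0.2115] F [ 0.5 -0.3 -0.5] open 0.0007 q [-0.58 -0.08  1.76  0.    1.46 -1.99]
shift [  1.6 -20.   71.5] turn 0.003 rows 2.0
shift [-70.   0.  -0.] turn -0.0 rows 2.0
shift [-50.   0. -20.] turn -0.0 rows 2.0
shift [-55.   0. -12.] turn -0.0 rows 2.0
```

Emit:
{"method": "arm_command", "body": {"increments": "1 2 -20 35 0;1 2 -20 71 0;1 2 -20 71 0;1 -15 -20 71 0;1 -30 -20 71 0"}}

```text
t: 3.1
tool_pos: [0.4861, -0.2623, 0.1422]
orientation: [0.259, 3.13, 0.0]
force: [0.7, 0.1, 1.0]
opening: 0.0002
gripper_force: 0.0
```

Emit:
{"method": "arm_command", "body": {"increments": "1 -10 0 0 0;1 -20 0 0 0;1 -30 0 0 0;1 -40 0 -3 0;1 -50 0 -8 0"}}

```text
t: 3.6
tool_pos: [0.5321, -0.2723, 0.1493]
orientation: [-0.263, -3.126, -0.001]
force: [-9.8, 2.3, 8.0]
opening: 0.0003
gripper_force: 5.1
```

Emit:
{"method": "arm_command", "body": {"increments": "1 -10 0 -4 0;1 -20 0 -8 0;1 -30 0 -12 0;1 -40 0 -16 0;1 -50 0 -20 0"}}

```text
t: 4.1
tool_pos: [0.5828, -0.2809, 0.1686]
orientation: [-0.263, -3.129, -0.001]
force: [-2.2, 0.4, -1.8]
opening: 0.0005
gripper_force: 1.0
```

Emit:
{"method": "arm_command", "body": {"increments": "1 -8 0 -1 0;1 -16 0 -2 0;1 -24 0 -2 0;1 -32 0 -2 0;1 -36 0 -2 0"}}

```text
t: 4.6
tool_pos: [0.6186, -0.2872, 0.1703]
orientation: [-0.263, -3.13, -0.0]
force: [-3.4, 0.5, 0.9]
opening: 0.0004
gripper_force: 1.5
```

```bash
python3 go.py "[f(.08,-.075,.172)]"; python3 - <<'E'
from h import *
im=robot.read_camera("scene"); crop(im,170,60,260,190,3,"pics/s1.png")
E
```

```text
t 4.6 pos [ 0.6186 -0.2872  0.1703] F [-3.4  0.5  0.9] open 0.0004 q [-0.51  0.39  1.32 -0.    1.43 -1.91]
shift [-12.9   0.6  -1.7] turn -0.0 rows 1.0
```

View pics/s1.png

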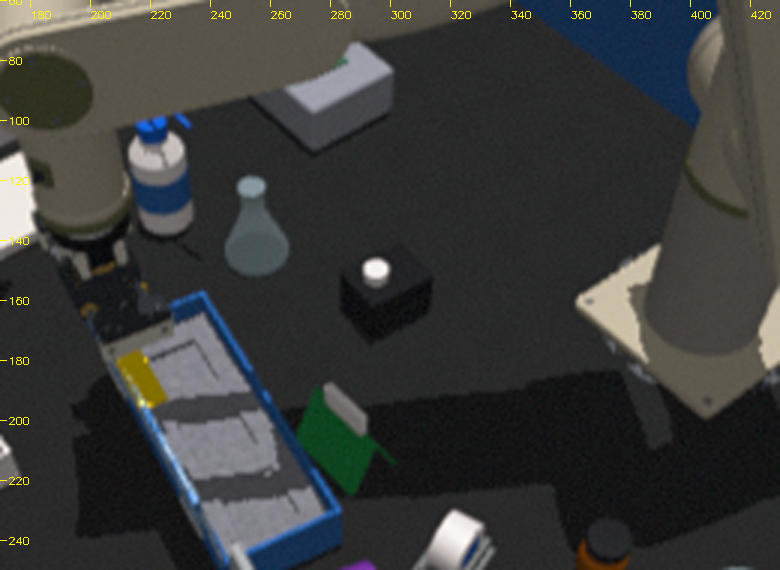

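The flap is about upright, with its yellow tab at (208,185). The case pockets are empty. I'll push it further back.

Emit:
{"method": "arm_command", "body": {"increments": "1 -7 0 0 0;1 -14 0 0 0;1 -20 0 0 0;1 -26 0 0 0;1 -26 0 0 0"}}

```text
t: 5.15
tool_pos: [0.638, -0.2905, 0.1696]
orientation: [-0.263, -3.115, -0.005]
force: [-35.0, 8.6, 15.4]
opening: 0.0007
gripper_force: 19.7
```

Emit:
{"method": "arm_command", "body": {"increments": "1 -5 0 0 0;1 -10 0 0 0;1 -13 0 0 0;1 -13 0 0 0;1 -13 0 0 0"}}

```text
t: 5.65
tool_pos: [0.6398, -0.2909, 0.1694]
orientation: [-0.264, -3.09, -0.013]
force: [-92.9, 24.1, 47.4]
opening: 0.0001
gripper_force: 52.9
```

At the hinge stop. I'll back off at once and go to the first cap, A.

Emit:
{"method": "arm_command", "body": {"increments": "1 20 0 0 0;1 60 0 0 0;1 110 0 -30 0;0.5 150 0 -60 0;0 150 0 -60 0"}}

```text
t: 6.15
tool_pos: [0.5083, -0.2695, 0.2359]
orientation: [0.264, 3.124, -0.006]
force: [1.0, -1.3, 0.1]
opening: 0.0121
gripper_force: 0.0
```

```bash
python3 go.py "[(.47,.0,.23,20),(.4304,.3034,.20,-16.5),(.4304,.3034,.05,-16.5)]"; python3 - <<'E'
from h import *
cv2.imwrite("pics/top1.png",robot.read_camera("top"))
crop("pics/top1.png",140,125,240,145,3,"pics/top1c.png")
E
```

```text
t 6.15 pos [ 0.5083 -0.2695  0.2359] F [ 1.  -1.3  0.1] open 0.0121 q [-0.58  0.06  1.58 -0.    1.5  -1.98]
shift [ 83.  259.2   5.9] turn 1.053 rows 6.0
shift [298.6  66.6  30. ] turn 0.637 rows 7.0
shift [  0.   0. 150.] turn -0.0 rows 4.0
```

View pics/top1c.png

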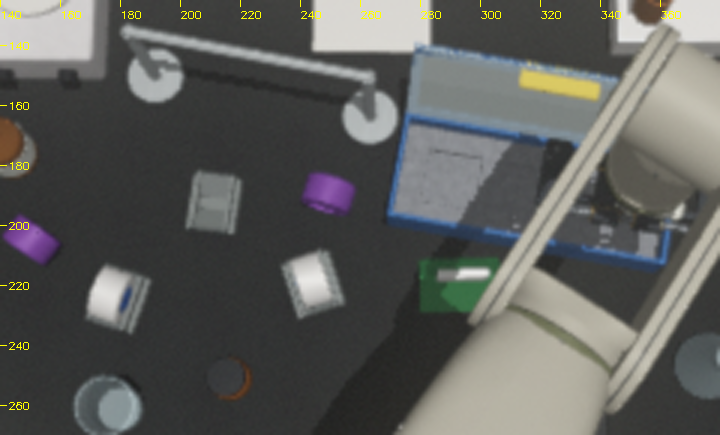

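Emit:
{"method": "arm_command", "body": {"increments": "0 80 225 0 0;0 80 225 0 0;0 80 225 0 0;0 80 225 0 0;0 80 225 0 0"}}

```text
t: 6.7
tool_pos: [0.4679, -0.0308, 0.2302]
orientation: [0.262, 3.13, 0.001]
force: [0.2, 0.6, 0.3]
opening: 0.0557
gripper_force: 0.0
```

Emit:
{"method": "arm_command", "body": {"increments": "0 60 235 0 0;0 60 235 0 0;0 60 235 0 0;0 60 235 0 0;0 60 235 0 0"}}

```text
t: 7.2
tool_pos: [0.4478, 0.2117, 0.2303]
orientation: [0.261, 3.13, 0.002]
force: [0.6, -0.0, -0.4]
opening: 0.0918
gripper_force: 0.0
```

Emit:
{"method": "arm_command", "body": {"increments": "0 0 0 0 0.7;0 0 0 0 0.7;0 0 0 0 0.7;0 0 0 0 0.7;0 0 0 0 0.7"}}

```text
t: 7.7
tool_pos: [0.4484, 0.2094, 0.23]
orientation: [-1.328, -2.847, -0.001]
force: [0.2, 0.0, 0.2]
opening: 0.0926
gripper_force: 0.0
```

Emit:
{"method": "arm_command", "body": {"increments": "0 0 0 0 0.7;0 0 0 0 0.7;0 0 0 0 0.7;0 0 0 0 0.7;0 0 0 0 0.7"}}

```text
t: 8.2
tool_pos: [0.4484, 0.2093, 0.23]
orientation: [-2.224, -2.218, -0.001]
force: [0.0, -0.1, 0.1]
opening: 0.093
gripper_force: 0.0
```

```bash
python3 go.py "[(.4304,.3034,.20,-16.5),(.4304,.3034,.10,-16.5),(.4304,.3034,.05,-16.5)]"; python3 - <<'E'
from h import *
cv2.imwrite("pics/top2.png",robot.read_camera("top"))
t=robot
for p in[case(-.065,.17),case(.065,.17),case(-.065,-.17),case(.065,-.17)]: print(proj("top",[*p,.066])*3-[420,375])
E
```

```text
t 8.2 pos [0.4484 0.2093 0.23  ] F [ 0.  -0.1  0.1] open 0.093 q [ 0.33 -0.15  1.79  0.    1.5   0.34]
shift [ 94.1 -18.2  30. ] turn 0.285 rows 3.0
shift [  0.   0. 100.] turn -0.0 rows 2.0
shift [ 0.  0. 50.] turn -0.0 rows 1.0
[387.73496115 215.31584479]
[405.95628027 112.91278805]
[665.89231696 262.83556633]
[680.05903495 159.37103356]
```

Emit:
{"method": "arm_command", "body": {"increments": "0 94 -18 30 0.285;0 94 -18 30 0.285;0 94 -18 30 0.285;0 94 -18 30 0.285;0 94 -18 30 0.285"}}

```text
t: 8.75
tool_pos: [0.4296, 0.3021, 0.2005]
orientation: [2.508, 1.891, -0.001]
force: [0.7, 0.3, -0.3]
opening: 0.0933
gripper_force: 0.0
```

Emit:
{"method": "arm_command", "body": {"increments": "0 0 0 40 0;0 0 0 80 0;0 0 0 105 0;0 0 0 105 0;0 0 0 105 0"}}

```text
t: 9.25
tool_pos: [0.43, 0.3016, 0.0966]
orientation: [2.512, 1.887, 0.001]
force: [-0.2, 0.2, 0.1]
opening: 0.0928
gripper_force: 0.0
```

```bash
python3 go.py "[(.4304,.3034,.05,-16.5)]"; python3 - <<'E'
from h import *
im=robot.read_camera("scene"); crop(im,330,230,110,100,6,"pics/s2.png")
E
```

```text
t 9.25 pos [0.43   0.3016 0.0966] F [-0.2  0.2  0.1] open 0.0928 q [ 0.51  0.05  1.85 -0.    1.24  0.8 ]
shift [ 1.9 -0.1 46.6] turn 0.006 rows 1.0
```

View pics/s2.png

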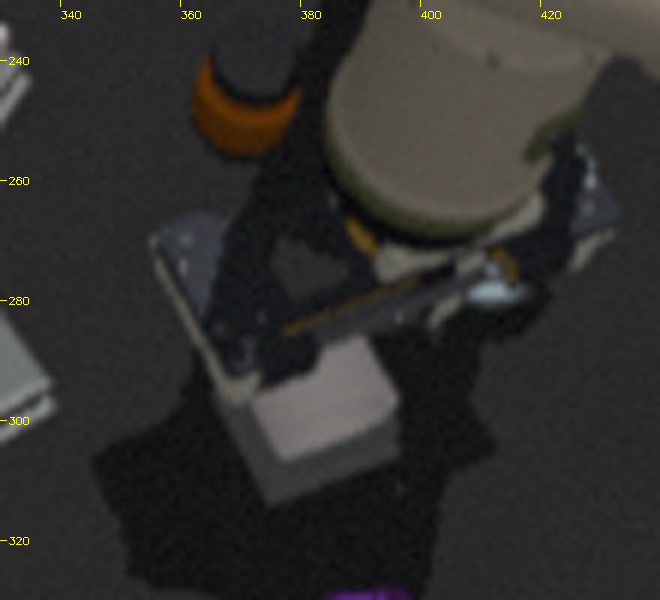

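The fingers straddle cap A, at about (382,295) in the scene view. I'll descend and grip gently near the closed end.

Emit:
{"method": "arm_command", "body": {"increments": "0 2 0 20 0;0 2 0 40 0;0 2 0 46 0;0 2 0 46 0;0 2 0 46 0", "grip_force": 4}}

```text
t: 9.8
tool_pos: [0.4309, 0.3046, 0.0514]
orientation: [2.511, 1.887, 0.004]
force: [-0.4, 0.4, 0.3]
opening: 0.0927
gripper_force: 0.0
```

Emit:
{"method": "arm_command", "body": {"increments": "0.3 0 0 0 0;0.4 0 0 0 0;0.5 0 0 0 0;0.5 0 0 0 0;0.5 0 0 0 0"}}

```text
t: 10.3
tool_pos: [0.4323, 0.3041, 0.0512]
orientation: [2.509, 1.885, 0.007]
force: [7.0, -4.6, 4.2]
opening: 0.0639
gripper_force: 4.0
```

Emit:
{"method": "arm_command", "body": {"increments": "0.5 0 0 0 0;0.5 0 0 0 0;0.5 0 0 -15 0;0.5 0 0 -30 0;0.5 0 0 -45 0"}}

```text
t: 10.8
tool_pos: [0.4296, 0.3042, 0.0959]
orientation: [-2.511, -1.887, 0.0]
force: [-0.8, 0.3, -0.9]
opening: 0.0623
gripper_force: 4.0
```

Emit:
{"method": "arm_command", "body": {"increments": "0.5 0 0 -20 0;0.5 0 0 -40 0;0.5 0 0 -60 0;0.5 0 0 -60 0;0.5 0 0 -60 0"}}

```text
t: 11.3
tool_pos: [0.4299, 0.3044, 0.1552]
orientation: [2.511, 1.887, 0.002]
force: [0.1, -0.1, -0.7]
opening: 0.0619
gripper_force: 4.0
```

```bash
python3 go.py "[f(-.12,0,.19,-99.6)]"; python3 - <<'E'
from h import *
im=robot.read_camera("scene"); print(proj("scene",robot.read_state()["tool_pos"]))
x,y=proj("scene",robot.read_state()["tool_pos"]).astype(int);crop(im,x-60,y-40,120,100,6,"pics/s3.png")
E
```

```text
t 11.3 pos [0.4299 0.3044 0.1552] F [ 0.1 -0.1 -0.7] open 0.0619 q [ 0.52 -0.01  1.8   0.    1.35  0.8 ]
shift [-462.1  151.2  -34.8] turn 1.457 rows 10.0
[390.93651886 273.70436851]
```

View pics/s3.png

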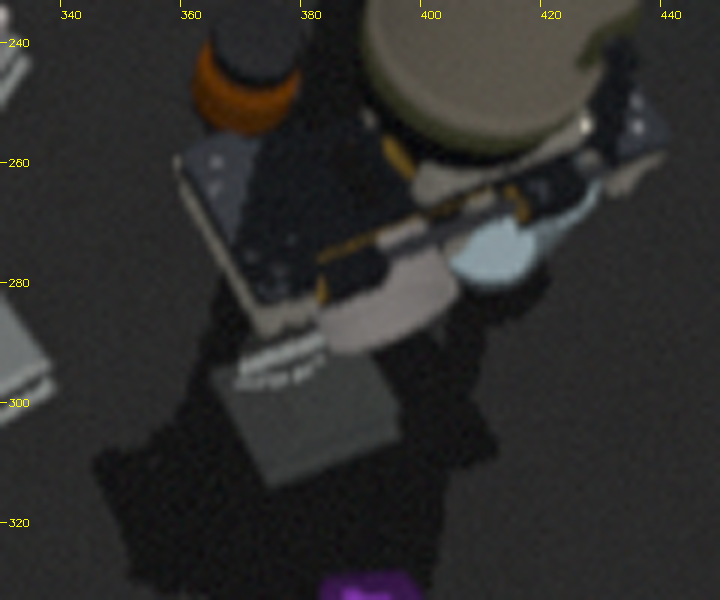

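Cap A is held. It has swung to hang rim down: its side is at (387,282), no liner shows, and the rim arc is at the bottom. I'll turn it and carry it to pocket 0.

Emit:
{"method": "arm_command", "body": {"increments": "0.5 0 0 -45 0.1;0.5 0 0 -45 0.25;0.5 0 0 -45 0.4;0.5 0 0 -45 0.55;0.5 0 0 -45 0.7"}}

```text
t: 11.85
tool_pos: [0.4289, 0.3037, 0.1979]
orientation: [3.009, 0.902, -0.004]
force: [0.8, 0.3, 0.1]
opening: 0.0621
gripper_force: 4.0
```

Emit:
{"method": "arm_command", "body": {"increments": "0.5 0 0 0 0.15;0.5 0 0 0 0.3;0.5 0 0 0 0.45;0.5 0 0 0 0.6;0.5 0 0 0 0.757"}}

```text
t: 12.35
tool_pos: [0.4289, 0.3037, 0.1978]
orientation: [3.129, -0.262, -0.004]
force: [0.1, 0.0, -1.1]
opening: 0.0617
gripper_force: 4.0
```

```bash
python3 go.py "[f(0,-.1,.20,-99.6),f(0,-.1,.068,-99.6)]"
```

```text
t 12.35 pos [0.4289 0.3037 0.1978] F [ 0.1  0.  -1.1] open 0.0617 q [ 0.52 -0.04  1.75  0.    1.44  2.26]
shift [218.4 575.5  -2.2] turn 0.0 rows 13.0
shift [  0.  -0. 132.] turn -0.0 rows 3.0
```

Emit:
{"method": "arm_command", "body": {"increments": "0.5 10 35 -1 0;0.5 25 75 -1 0;0.5 40 115 -1 0;0.5 55 155 -1 0;0.5 70 190 -1 0"}}

```text
t: 12.85
tool_pos: [0.4674, 0.1035, 0.199]
orientation: [3.131, -0.253, -0.004]
force: [0.5, -0.6, 0.1]
opening: 0.0624
gripper_force: 4.0
```

Emit:
{"method": "arm_command", "body": {"increments": "0.5 15 40 -1 0;0.5 30 80 -1 0;0.5 45 120 -1 0;0.5 60 160 -1 0;0.5 74 195 -1 0"}}

```text
t: 13.35
tool_pos: [0.5093, -0.1008, 0.2]
orientation: [-3.131, 0.254, 0.004]
force: [0.3, 1.5, -0.0]
opening: 0.0622
gripper_force: 4.0
```

Emit:
{"method": "arm_command", "body": {"increments": "0.5 15 40 0 0;0.5 30 80 0 0;0.5 45 120 0 0;0.5 60 160 0 0;0.5 74 190 0 0"}}

```text
t: 13.85
tool_pos: [0.5517, -0.3005, 0.1995]
orientation: [-3.13, 0.255, 0.004]
force: [0.4, 1.5, -0.1]
opening: 0.0622
gripper_force: 4.0
```

```bash
python3 go.py "[f(0,-.1,.20,-99.6),f(0,-.1,.068,-99.6)]"; python3 - <<'E'
from h import *
im=robot.read_camera("scene"); cv2.imwrite("pics/s4f.png",im); crop(im,180,110,130,130,6-2,"pics/s4.png")
for k in(-1,0,1): print([proj("scene",[*case(a,b+.1*k),.036]).round().astype(int).tolist() for a in(-.0335,.0335) for b in(-.0335,.0335)])
E
```

```text
t 13.85 pos [ 0.5517 -0.3005  0.1995] F [ 0.4  1.5 -0.1] open 0.0622 q [-0.58  0.23  1.46 -0.    1.46  1.15]
shift [-3.4  0.2 -0.5] turn 0.005 rows 1.0
shift [  0.  -0. 132.] turn -0.0 rows 3.0
[[234, 171], [242, 184], [216, 178], [224, 192]]
[[247, 191], [255, 206], [228, 199], [237, 214]]
[[260, 213], [269, 228], [241, 221], [250, 237]]
```

View pics/s4.png

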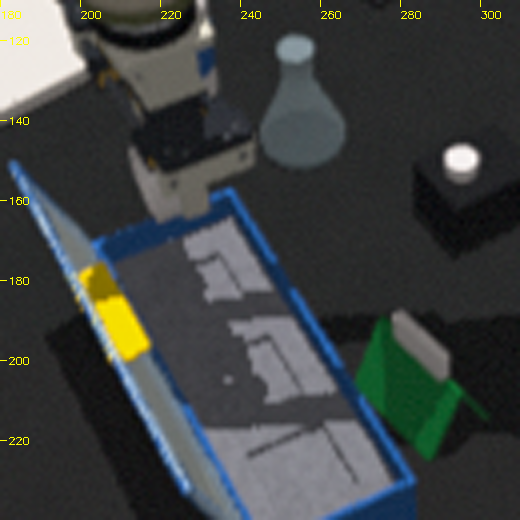

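```bash
python3 - <<'E'
from h import *
for n,a,b in(("FL",-.065,.17),("FR",-.065,-.17)): print(n,proj("scene",[*case(a,b),.066]),proj("top",[*case(a,b),.066]))
print(onz("scene",(283,230),.066),case(-.065,.17),onz("scene",(237.5,157),.066),case(-.065,-.17))
print("pocket2 corners z.028",[proj("scene",[*case(-.0335,.1+b),.028]).round(1) for b in(-.0335,.0335)])
# front outer edge in top view: bench->blue transitions, columns across the clear part
im=cv2.imread("pics/top2.png"); hs=cv2.cvtColor(im,cv2.COLOR_BGR2HSV)
m=cv2.inRange(hs,(100,120,60),(125,255,255))
pts=[]
for x in range(272,360,6):
    r=np.where(m[185:225,x])[0]
    if len(r): pts.append((x,185+r.max()+.5))
P=np.array([onz("top",p,.064)[:2] for p in pts]); c,s=np.cos(CY),np.sin(CY)
L=(P-C)@np.array([[c,-s],[s,c]]); print(L.round(4).tolist())
E
```

```text
FL [283.76108718 227.94409705] [269.24498705 196.77194826]
FR [237.00038071 155.10333763] [361.96410565 212.61185544]
[ 0.53556242 -0.01870723  0.066     ] [ 0.52916251 -0.02306045] [ 0.47626783 -0.35000785  0.066     ] [ 0.47264607 -0.35833032]
pocket2 corners z.028 [array([260.1, 214.3]), array([269.6, 229.7])]
[[-0.0728, 0.1585], [-0.0727, 0.1364], [-0.0726, 0.1144], [-0.0726, 0.0923], [-0.0725, 0.0703], [-0.0724, 0.0483], [-0.0723, 0.0263], [-0.0722, 0.0043], [-0.0721, -0.0177], [-0.072, -0.0397], [-0.0755, -0.0622], [-0.0754, -0.0842], [-0.0753, -0.1061], [-0.0753, -0.1281], [-0.0752, -0.15]]
```

```bash
sed -i 's/^C=.*; CY/C=np.array([.567,-.1995]); CY/' h.py; python3 go.py "[f(0,-.1,.20,-99.6),f(0,-.1,.085,-99.6)]"
```

```text
t 13.9 pos [ 0.552  -0.3045  0.1991] F [-5.4 -1.  -0.5] open 0.0622 q [-0.58  0.24  1.45 -0.    1.46  1.15]
shift [-2.6 -6.  -0.9] turn 0.003 rows 1.0
shift [  0.  -0. 115.] turn -0.0 rows 3.0
```

Emit:
{"method": "arm_command", "body": {"increments": "0.5 0 0 0 0;0.5 0 0 0 0"}}

```text
t: 14.1
tool_pos: [0.5519, -0.2976, 0.1999]
orientation: [-3.13, 0.253, 0.004]
force: [0.3, -0.4, -0.3]
opening: 0.0622
gripper_force: 4.0
```

```bash
python3 go.py "[f(0,-.1,.20,-99.6),f(0,-.1,.085,-99.6)]"
```

```text
t 14.1 pos [ 0.5519 -0.2976  0.1999] F [ 0.3 -0.4 -0.3] open 0.0622 q [-0.58  0.23  1.46  0.    1.46  1.16]
shift [-1.4  0.7 -0.1] turn 0.006 rows 1.0
shift [  0.  -0. 115.] turn -0.0 rows 3.0
```

Emit:
{"method": "arm_command", "body": {"increments": "0.5 -1 1 30 0;0.5 -1 1 60 0;0.5 -1 1 90 0;0.5 -1 1 107 0;0.5 -1 1 115 0"}}

```text
t: 14.6
tool_pos: [0.5503, -0.2973, 0.0843]
orientation: [-3.13, 0.251, 0.005]
force: [0.4, 0.7, 0.5]
opening: 0.0623
gripper_force: 4.0
```

Emit:
{"method": "arm_command", "body": {"increments": "0.5 0 0 3 0;0.5 0 0 6 0;0.5 0 0 6 0"}}

```text
t: 14.9
tool_pos: [0.5522, -0.2996, 0.0818]
orientation: [3.131, -0.253, 0.003]
force: [-0.7, -0.8, -0.3]
opening: 0.0621
gripper_force: 4.0
```

Emit:
{"method": "arm_command", "body": {"increments": "0.5 0 0 3 0;0.5 0 0 5 0;0.5 0 0 5 0"}}

```text
t: 15.2
tool_pos: [0.5514, -0.2992, 0.0756]
orientation: [-3.131, 0.253, 0.0]
force: [-0.0, -0.4, -0.4]
opening: 0.0618
gripper_force: 4.0
```

Emit:
{"method": "arm_command", "body": {"increments": "0.5 0 0 2 0;0.5 0 0 4 0;0.5 0 0 4 0"}}

```text
t: 15.5
tool_pos: [0.5516, -0.2994, 0.0718]
orientation: [3.131, -0.253, 0.001]
force: [1.0, -0.4, 0.6]
opening: 0.062
gripper_force: 4.0
```

Emit:
{"method": "arm_command", "body": {"increments": "0.5 0 0 2 0;0.5 0 0 4 0;0.5 0 0 4 0"}}

```text
t: 15.8
tool_pos: [0.5522, -0.2997, 0.0684]
orientation: [3.131, -0.253, 0.002]
force: [0.6, -1.3, 3.2]
opening: 0.0619
gripper_force: 4.0
```

```bash
python3 - <<'E'
from h import *
im=robot.read_camera("scene"); crop(im,190,130,90,90,6,"pics/s5.png");s=robot.read_state();print(s["tool_pos"],s["force"])
E
```

```text
[ 0.55215711 -0.29969721  0.0683806 ] [ 1.21562406 -1.17852794  4.11510296]
```

View pics/s5.png

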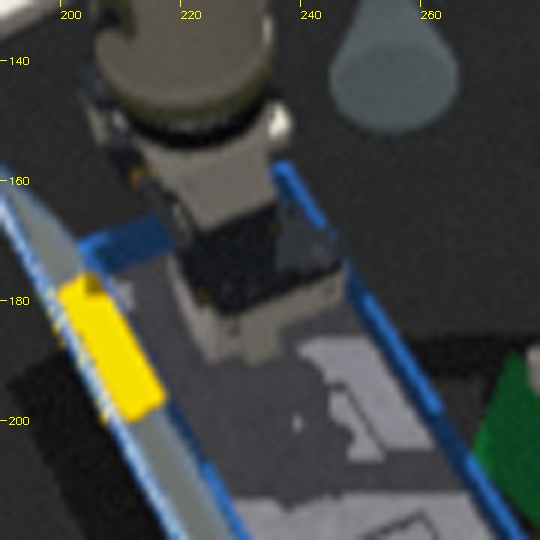

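Contact is at about the expected seating height. The fingers hide the cap, so I'll jiggle lightly while pressing, then release and look.

Emit:
{"method": "arm_command", "body": {"increments": "0.5 2 0 1 0;0.5 -2 0 2 0;0.5 0 2 2 0;0.5 0 -2 3 0;0.5 0 0 3 0"}}

```text
t: 16.35
tool_pos: [0.5519, -0.2983, 0.0648]
orientation: [-3.13, 0.253, -0.001]
force: [0.9, 3.6, 6.1]
opening: 0.0621
gripper_force: 4.0
```

Emit:
{"method": "arm_command", "body": {"increments": "0.4 0 0 0 0;0.3 0 0 0 0;0.22 0 0 0 0;0.22 0 0 0 0;0.22 0 0 0 0"}}

```text
t: 16.85
tool_pos: [0.5512, -0.299, 0.0641]
orientation: [-3.131, 0.253, 0.001]
force: [0.1, -0.9, -0.0]
opening: 0.0726
gripper_force: 0.0
```

Emit:
{"method": "arm_command", "body": {"increments": "0.22 0 0 -30 0;0.22 0 0 -60 0;0.22 0 0 -100 0;0.22 0 0 -140 0;0.22 -0 0 -140 0"}}

```text
t: 17.35
tool_pos: [0.5545, -0.3012, 0.2125]
orientation: [3.126, -0.253, 0.016]
force: [0.4, 0.5, 0.2]
opening: 0.0725
gripper_force: 0.0
```

Emit:
{"method": "arm_command", "body": {"increments": "0 -20 -120 0 0;0 -20 -120 0 0;0 -40 -200 0 0;0 -40 -240 0 0;0 -40 -240 0 0"}}

```text
t: 17.85
tool_pos: [0.55, -0.0536, 0.2042]
orientation: [-3.131, 0.253, 0.0]
force: [0.2, -0.8, 0.1]
opening: 0.0928
gripper_force: 0.0
```

```bash
python3 go.py "[(.4495,.0778,.2,19)]"; python3 - <<'E'
from h import *
im=robot.read_camera("scene"); a=im[140:240,190:300]
im2=robot.read_camera("top"); b=im2[150:250,255:385]
o=np.hstack([cv2.resize(a,(396,360),interpolation=2),cv2.resize(b,(400,int(308)),interpolation=2) if 0 else cv2.copyMakeBorder(cv2.resize(b,(390,300),interpolation=2),0,60,0,0,0)])
cv2.imwrite("pics/s6.png",o); cv2.imwrite("pics/s6f.png",im); cv2.imwrite("pics/t6f.png",im2)
E
```

```text
t 17.85 pos [ 0.55   -0.0536  0.2042] F [ 0.2 -0.8  0.1] open 0.0928 q [-0.19  0.02  1.67  0.    1.45  1.54]
shift [-120.2 -113.6    4.2] turn -2.063 rows 4.0
```

View pics/s6.png

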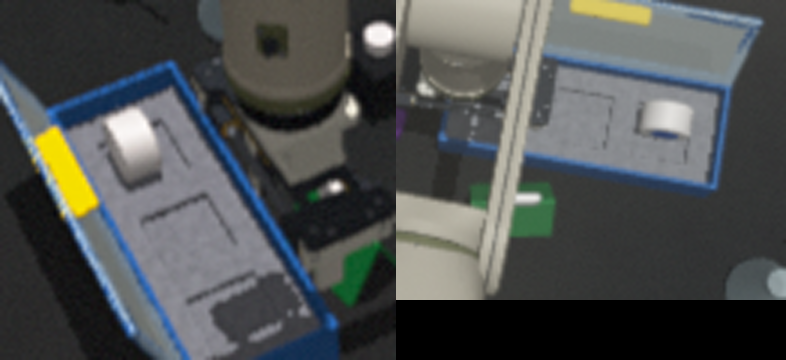

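The view shows cap A standing on edge in pocket 0, with its blue closed top facing the robot: it did not swing. I'll regrip it and tip it over against the front wall's top edge. First I'll locate it.

```bash
python3 - <<'E'
from h import *
c,s=np.cos(CY),np.sin(CY); M=np.array([[c,-s],[s,c]])
for n,f,(x0,y0,x1,y1),z in(("top","pics/t6f.png",(325,175,365,205),.088),("scene","pics/s6f.png",(210,165,240,200),.085)):
    im=cv2.imread(f); g=im.min(2); m=np.zeros_like(g); m[y0:y1,x0:x1]=g[y0:y1,x0:x1]>190
    k,_,st,ce=cv2.connectedComponentsWithStats(m); i=1+st[1:,4].argmax()
    print(n,ce[i],st[i],((onz(n,ce[i],z)[:2]-C)@M).round(4), [((onz(n,p,z)[:2]-C)@M).round(4).tolist() for p in((st[i][0],st[i][1]+st[i][3]/2),(st[i][0]+st[i][2],st[i][1]+st[i][3]/2),(ce[i][0],st[i][1]),(ce[i][0],st[i][1]+st[i][3]))])
s=robot.read_state()
print(((np.array([.5512,-.299])-C)@M))
E
python3 go.py "[f(-.02,-.1,.2,-99.6),f(-.009,-.1,.1,-99.6),f(-.009,-.1,.066,-99.6)]"
```

```text
top [346.38541667 188.20833333] [341 184  12  10  96] [ 0.0075 -0.1008] [[0.0013, -0.0821], [0.0087, -0.1247], [0.0229, -0.0986], [-0.0135, -0.1038]]
scene [226.17857143 175.99107143] [220 170  13  13 112] [ 0.009  -0.0899] [[0.0277, -0.0977], [-0.0098, -0.0771], [-0.0015, -0.1133], [0.021, -0.0631]]
[ 0.00095918 -0.1007421 ]
t 17.95 pos [ 0.5503 -0.0509  0.2043] F [ 1.  -0.1 -0.2] open 0.0929 q [-0.19  0.02  1.67  0.    1.45  1.54]
shift [ 18.5 244.    4.3] turn 0.011 rows 5.0
shift [ 11.  -0. 100.] turn -0.0 rows 3.0
shift [ 0. -0. 34.] turn -0.0 rows 1.0
```

Emit:
{"method": "arm_command", "body": {"increments": "0.2 20 120 0 0;0.2 20 120 0 0;0.2 38 244 0 0;0.2 38 244 0 0;0.2 38 244 0 0.01", "grip_force": 8}}

```text
t: 18.45
tool_pos: [0.548, -0.3058, 0.2042]
orientation: [3.13, -0.27, -0.0]
force: [0.9, 0.1, 0.1]
opening: 0.0747
gripper_force: 0.0
```

Emit:
{"method": "arm_command", "body": {"increments": "0.2 0 0 0 0;0.2 0 0 50 0;0.2 0 0 90 0;0.2 0 0 90 0;0.2 0 0 90 0"}}

```text
t: 18.95
tool_pos: [0.5482, -0.3024, 0.1143]
orientation: [-3.129, 0.268, 0.003]
force: [0.2, 0.2, 0.8]
opening: 0.0743
gripper_force: 0.0
```

```bash
python3 go.py "[f(0,-.1,.066,-99.6)]"
```

```text
t 18.95 pos [ 0.5482 -0.3024  0.1143] F [0.2 0.2 0.8] open 0.0743 q [-0.59  0.29  1.54 -0.    1.31  1.16]
shift [ 1.4 -4.6 48.3] turn -0.004 rows 1.0
```

Emit:
{"method": "arm_command", "body": {"increments": "0.2 1 -5 25 0;0.2 1 -5 48 0;0.2 1 -5 48 0;0.35 1 -5 48 0;0.5 1 -5 48 0"}}

```text
t: 19.45
tool_pos: [0.5524, -0.2992, 0.0699]
orientation: [3.128, -0.268, 0.006]
force: [0.3, -0.1, -0.0]
opening: 0.0628
gripper_force: 0.0
```

Emit:
{"method": "arm_command", "body": {"increments": "0.5 0 0 0 0;0.5 0 0 0 0;0.5 0 0 -20 0;0.5 0 0 -50 0;0.5 0 0 -74 0"}}

```text
t: 19.95
tool_pos: [0.5512, -0.2985, 0.1432]
orientation: [3.129, -0.269, 0.002]
force: [0.3, 0.3, -0.3]
opening: 0.0621
gripper_force: 8.0
```

Emit:
{"method": "arm_command", "body": {"increments": "0.5 -20 0 0 0;0.5 -40 0 0 0;0.5 -70 0 0 0;0.5 -105 0 0 0;0.5 -105 0 0 0"}}

```text
t: 20.45
tool_pos: [0.4438, -0.2792, 0.1403]
orientation: [-3.129, 0.27, 0.004]
force: [0.0, 0.8, -1.6]
opening: 0.0619
gripper_force: 8.0
```

```bash
python3 go.py "[f(-.1,-.1,.10,-99.6),f(-.092,-.1,.1,-99.6)]";  python3 - <<'E'
from h import *
im=robot.read_camera("scene"); crop(im,200,120,90,75,7,"pics/s7.png")
E
```

```text
t 20.45 pos [ 0.4438 -0.2792  0.1403] F [ 0.   0.8 -1.6] open 0.0619 q [-0.66  0.    1.81 -0.    1.33  1.08]
shift [ 8.3  0.9 40.3] turn -0.005 rows 1.0
shift [ 8. -0. -0.] turn -0.0 rows 1.0
```

View pics/s7.png

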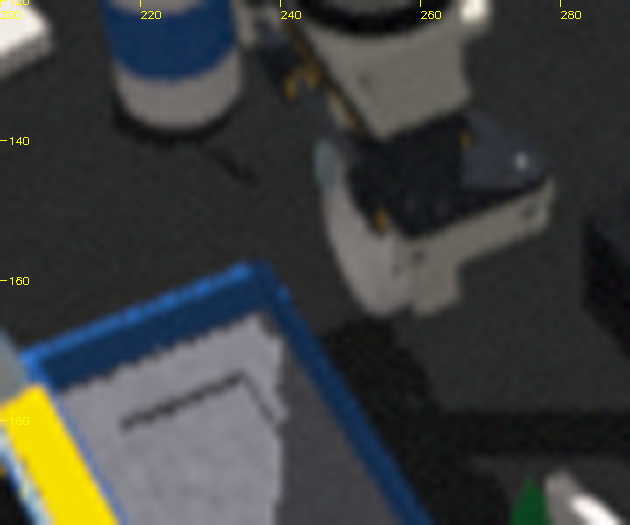

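```bash
python3 - <<'E'
from h import *
im=robot.read_camera("scene"); cv2.imwrite("pics/s7f.png",im)
hs=cv2.cvtColor(im,cv2.COLOR_BGR2HSV)
for y in range(136,167,2): print(y,[tuple(int(v) for v in hs[y,x]) for x in range(242,262,2)])
im=cv2.imread("pics/s6f.png");hs=cv2.cvtColor(im,cv2.COLOR_BGR2HSV);print()
for y in range(166,194,2): print(y,[tuple(int(v) for v in hs[y,x]) for x in range(216,238,2)])
E
```

```text
136 [(75, 11, 45), (120, 27, 48), (120, 4, 60), (20, 48, 96), (20, 16, 49), (23, 22, 103), (24, 25, 103), (24, 25, 102), (27, 25, 103), (19, 25, 81)]
138 [(90, 6, 44), (60, 6, 41), (114, 26, 50), (36, 17, 74), (18, 120, 51), (30, 17, 74), (15, 22, 91), (38, 18, 58), (150, 7, 36), (111, 62, 29)]
140 [(60, 13, 39), (100, 17, 45), (98, 29, 71), (135, 10, 50), (150, 29, 26), (150, 13, 19), (105, 34, 30), (99, 69, 26), (130, 28, 27), (120, 18, 29)]
142 [(0, 6, 41), (75, 22, 46), (99, 28, 90), (110, 13, 61), (98, 27, 38), (120, 64, 24), (102, 51, 25), (120, 34, 30), (105, 36, 28), (120, 33, 31)]
144 [(80, 18, 42), (120, 11, 46), (99, 30, 86), (0, 4, 62), (96, 51, 25), (102, 44, 29), (90, 32, 24), (130, 32, 24), (109, 76, 27), (128, 35, 29)]
146 [(60, 12, 41), (105, 13, 38), (101, 24, 85), (120, 4, 72), (115, 64, 24), (90, 49, 26), (100, 57, 27), (90, 38, 27), (105, 41, 25), (90, 19, 27)]
148 [(90, 6, 41), (30, 6, 40), (5, 15, 99), (9, 17, 106), (120, 21, 37), (99, 69, 26), (105, 38, 27), (120, 9, 29), (105, 26, 39), (100, 26, 30)]
150 [(60, 6, 45), (150, 6, 42), (15, 10, 106), (5, 13, 117)
[... 2974 characters left out ...]
)]
186 [(113, 17, 137), (120, 14, 145), (127, 16, 141), (135, 6, 83), (13, 15, 123), (9, 13, 134), (10, 12, 125), (12, 11, 116), (12, 12, 109), (150, 7, 112), (124, 14, 142)]
188 [(127, 16, 141), (127, 16, 148), (123, 17, 150), (114, 15, 85), (5, 14, 107), (17, 16, 112), (8, 10, 106), (0, 11, 91), (140, 10, 73), (130, 20, 77), (123, 16, 144)]
190 [(112, 44, 152), (124, 14, 142), (117, 16, 140), (120, 14, 126), (135, 14, 73), (173, 12, 84), (130, 12, 65), (120, 19, 68), (130, 18, 85), (120, 16, 112), (120, 12, 143)]
192 [(109, 83, 157), (120, 17, 150), (120, 13, 142), (124, 14, 147), (124, 17, 118), (128, 15, 70), (120, 16, 112), (120, 16, 131), (126, 17, 146), (126, 18, 145), (123, 16, 145)]
```

Emit:
{"method": "arm_command", "body": {"increments": "0.5 0 0 25 0;0.5 0 0 41 0;0.5 0 0 41 0;0.5 4 0 41 0;0.5 8 0 41 0"}}

```text
t: 21.05
tool_pos: [0.4567, -0.2824, 0.1012]
orientation: [3.129, -0.268, 0.003]
force: [1.0, 0.9, 0.3]
opening: 0.0617
gripper_force: 8.0
```

Emit:
{"method": "arm_command", "body": {"increments": "0.5 3 0 0 0;0.5 6 0 0 0;0.5 9 0 0 0;0.5 11 0 0 0;0.5 11 0 0 0"}}

```text
t: 21.55
tool_pos: [0.4657, -0.2834, 0.0997]
orientation: [-3.13, 0.269, 0.002]
force: [-3.7, 1.1, 2.2]
opening: 0.0617
gripper_force: 8.0
```

Contact with the front wall. Now the tipping arc.

Emit:
{"method": "arm_command", "body": {"increments": "0.5 4 0 -2.5 0;0.5 8 0 -5 0;0.5 12 0 -6.5 0;0.5 16 0 -8 0;0.5 16 0 -8 0"}}

```text
t: 22.05
tool_pos: [0.4825, -0.2863, 0.1081]
orientation: [3.13, -0.268, 0.001]
force: [-1.5, 0.3, 0.7]
opening: 0.0617
gripper_force: 8.0
```

Emit:
{"method": "arm_command", "body": {"increments": "0.5 5 0 -0.5 0;0.5 10 0 -1 0;0.5 15 0 -0.5 0;0.5 19 0 0 0;0.5 19 0 0 0"}}

```text
t: 22.55
tool_pos: [0.5011, -0.2895, 0.1076]
orientation: [3.13, -0.268, 0.001]
force: [-0.2, 0.2, 0.8]
opening: 0.0618
gripper_force: 8.0
```

Emit:
{"method": "arm_command", "body": {"increments": "0.5 4 0 2 0;0.5 8 0 4 0;0.5 12 0 7 0;0.5 15 0 9 0;0.5 15 0 9 0"}}

```text
t: 23.05
tool_pos: [0.5157, -0.292, 0.0983]
orientation: [3.13, -0.268, 0.0]
force: [-0.2, 1.3, -0.2]
opening: 0.0616
gripper_force: 8.0
```

```bash
python3 go.py "[f(0,-.1,.13,-99.6)]";  python3 - <<'E'
from h import *
im=robot.read_camera("scene"); cv2.imwrite("pics/s8f.png",im)
im2=robot.read_camera("top"); cv2.imwrite("pics/t8f.png",im2)
p=robot.read_state()["tool_pos"]; print(proj("scene",p),proj("top",p))
hs=cv2.cvtColor(im,cv2.COLOR_BGR2HSV)
x0,y0=proj("scene",p-[0,0,.007]).astype(int)
for y in range(y0-12,y0+20,2): print(y,[tuple(int(v) for v in hs[y,x]) for x in range(x0-16,x0+14,2)])
E
```

```text
t 23.05 pos [ 0.5157 -0.292   0.0983] F [-0.2  1.3 -0.2] open 0.0616 q [-0.6   0.22  1.66  0.    1.26  1.14]
shift [ 35.2   0.1 -31.7] turn -0.004 rows 1.0
[236.72912725 166.34771394] [344.92288714 199.14691988]
155 [(83, 24, 43), (90, 12, 43), (130, 19, 41), (113, 20, 51), (0, 4, 62), (30, 17, 60), (18, 27, 95), (27, 22, 103), (21, 25, 103), (19, 25, 81), (15, 20, 50), (128, 35, 29), (125, 64, 24), (111, 41, 44), (120, 32, 48)]
157 [(90, 6, 41), (0, 6, 40), (60, 12, 42), (90, 6, 44), (120, 19, 53), (170, 14, 54), (45, 11, 45), (30, 9, 58), (165, 14, 37), (107, 71, 25), (120, 53, 24), (126, 49, 26), (103, 69, 26), (18, 64, 40), (110, 39, 59)]
159 [(78, 30, 43), (30, 6, 40), (120, 6, 42), (60, 12, 43), (120, 22, 47), (90, 5, 53), (132, 41, 31), (103, 60, 30), (113, 36, 28), (120, 39, 26), (102, 47, 27), (101, 68, 30), (120, 31, 25), (120, 5, 48), (99, 32, 55)]
161 [(0, 0, 42), (60, 12, 43), (106, 75, 51), (107, 137, 67), (108, 171, 79), (102, 34, 37), (101, 68, 30), (108, 49, 26), (120, 39, 26), (120, 32, 32), (120, 20, 26), (105, 68, 30), (113, 41, 25), (108, 47, 54), (107, 40, 57)]

[... 2038 characters left out ...]
 172, 71)]
181 [(130, 17, 89), (113, 15, 67), (120, 19, 68), (120, 15, 67), (125, 22, 69), (120, 18, 69), (100, 11, 68), (126, 20, 65), (115, 23, 67), (108, 19, 66), (140, 10, 74), (143, 14, 75), (113, 15, 66), (120, 15, 68), (113, 46, 66)]
183 [(120, 17, 89), (120, 16, 65), (126, 18, 69), (120, 11, 69), (108, 19, 68), (114, 18, 69), (107, 25, 71), (113, 15, 66), (120, 16, 65), (114, 18, 69), (115, 23, 66), (114, 18, 69), (111, 26, 68), (114, 19, 67), (128, 15, 67)]
185 [(120, 15, 119), (120, 13, 78), (120, 12, 63), (120, 15, 68), (135, 16, 64), (120, 15, 67), (128, 15, 67), (110, 12, 66), (120, 19, 66), (113, 15, 66), (135, 8, 66), (120, 18, 69), (113, 16, 64), (132, 18, 70), (130, 20, 76)]
```

The cap has tipped and now shows a much shorter profile. I'll move it over pocket 0, touch the rim down at the front side of the pocket and roll it flat.

Emit:
{"method": "arm_command", "body": {"increments": "0.5 9 0 -8 0;0.5 18 0 -8 0;0.5 18 0 10 0;0.5 18 0 21 0;0.5 18 0 23 0"}}

```text
t: 23.65
tool_pos: [0.5317, -0.2941, 0.0732]
orientation: [-3.128, 0.268, 0.005]
force: [0.2, -0.1, -0.9]
opening: 0.0618
gripper_force: 8.0
```

Emit:
{"method": "arm_command", "body": {"increments": "0.5 3 0 1 0;0.5 6 0 3 0;0.5 9 0 5 0;0.5 9 0 5 0"}}

```text
t: 24.05
tool_pos: [0.5424, -0.2967, 0.0709]
orientation: [3.13, -0.268, 0.001]
force: [0.9, 0.4, -0.2]
opening: 0.0619
gripper_force: 8.0
```

Emit:
{"method": "arm_command", "body": {"increments": "0.5 3 0 2 0;0.5 6 0 4 0;0.5 8 0 6 0;0.5 8 0 6 0;0.5 8 0 6 0"}}

```text
t: 24.55
tool_pos: [0.5499, -0.298, 0.0646]
orientation: [3.13, -0.268, 0.001]
force: [0.1, 0.7, -0.5]
opening: 0.0619
gripper_force: 8.0
```

```bash
python3 go.py "[f(0,-.1,.064,-99.6)]"
```

```text
t 24.55 pos [ 0.5499 -0.298   0.0646] F [ 0.1  0.7 -0.5] open 0.0619 q [-0.58  0.35  1.58  0.    1.22  1.16]
shift [0.4 0.  0.6] turn -0.004 rows 1.0
```

Emit:
{"method": "arm_command", "body": {"increments": "0.4 0 0 0 0;0.3 0 0 0 0;0.22 0 0 0 0;0.22 0 0 0 0;0.22 0 0 0 0"}}

```text
t: 25.05
tool_pos: [0.5497, -0.2979, 0.0646]
orientation: [-3.13, 0.269, 0.0]
force: [-0.2, 0.4, -0.1]
opening: 0.0726
gripper_force: 0.0
```

Emit:
{"method": "arm_command", "body": {"increments": "0.22 0 0 -20 0;0.22 0 0 -60 0;0.6 0 0 -60 0;1 0 0 -60 0;1 0 0 -60 0"}}

```text
t: 25.55
tool_pos: [0.5491, -0.2976, 0.1236]
orientation: [-3.129, 0.269, 0.002]
force: [0.4, -0.4, -0.6]
opening: 0.0537
gripper_force: 0.0
```

Emit:
{"method": "arm_command", "body": {"increments": "1 0 0 0 0;1 0 0 10 0;1 0 0 20 0;1 0 0 28 0;1 0 0 32 0"}}

```text
t: 26.05
tool_pos: [0.5492, -0.2982, 0.0916]
orientation: [3.13, -0.269, -0.002]
force: [-3.8, 2.2, 16.7]
opening: 0.0134
gripper_force: 7.8
```

```bash
python3 go.py "[f(0,-.1,.087,-99.6)]"
```

```text
t 26.05 pos [ 0.5492 -0.2982  0.0916] F [-3.8  2.2 16.7] open 0.0134 q [-0.58  0.31  1.56 -0.    1.27  1.16]
shift [ 1.1 -0.3  4.6] turn -0.004 rows 1.0
```

Emit:
{"method": "arm_command", "body": {"increments": "1 0 0 -40 0;1 0 0 -90 0;1 -20 -60 -90 0;1 -40 -120 -90 0;1 -40 -160 -90 0"}}

```text
t: 26.55
tool_pos: [0.536, -0.1481, 0.1825]
orientation: [3.13, -0.271, 0.0]
force: [-0.4, 0.3, 0.1]
opening: 0.0004
gripper_force: 0.0
```

```bash
python3 - <<'E'
from h import *
im=robot.read_camera("scene"); a=im[150:210,200:265]
im2=robot.read_camera("top"); b=im2[170:225,315:375]
cv2.imwrite("pics/s9f.png",im); cv2.imwrite("pics/t9f.png",im2)
o=np.hstack([cv2.resize(a,(390,360),interpolation=2),cv2.resize(b,(393,360),interpolation=2)]); cv2.imwrite("pics/s9.png",o)
E
```

```text
(no output)
```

View pics/s9.png

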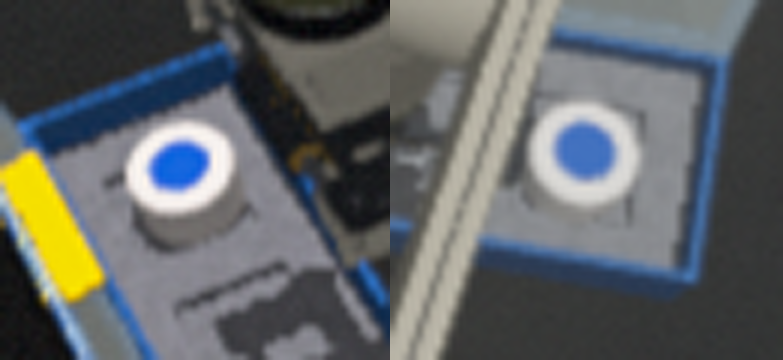

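```bash
cat > dot.py <<'E'
from h import *
def dot(n,im,p):
    x,y=proj(n,[*p,.062]).astype(int); hs=cv2.cvtColor(im,cv2.COLOR_BGR2HSV); m=np.zeros(hs.shape[:2],np.uint8)
    r=9; m[y-r:y+r,x-r:x+r]=cv2.inRange(hs,(105,100,150),(125,255,255))[y-r:y+r,x-r:x+r]
    k,_,st,ce=cv2.connectedComponentsWithStats(m); i=1+st[1:,4].argmax(); return ce[i],st[i]
def loc(p,s,t):
    a,b=dot("top",t,p),dot("scene",s,p); q,g=tri(a[0],b[0]); c,sn=np.cos(CY),np.sin(CY)
    print("dot",a[0],b[0],a[1],b[1],"world",q.round(4),"gap",round(g,4),"case",((q[:2]-C)@np.array([[c,-sn],[sn,c]])).round(4))
if __name__=="__main__": loc(case(0,-.1),cv2.imread("pics/s9f.png"),cv2.imread("pics/t9f.png"))
E
python3 dot.py; python3 - <<'E'
from h import *
# pocket-1 / pocket edges check: predicted dot pixels for seated, centred cap
p=case(0,-.1); print([proj(n,[*p,z]).round(1).tolist() for n in("top","scene") for z in(.062,.066,.07)])
E
```

```text
dot [344.54545455 192.56363636] [229.45901639 177.29508197] [341 189   8   8  55] [225 174  10   8  61] world [ 0.547  -0.2976  0.0599] gap 0.0017 case [-0.0034 -0.1001]
[[344.6, 191.7], [344.8, 191.5], [345.0, 191.2], [228.2, 177.2], [228.1, 176.5], [227.9, 175.7]]
```

Cap A is seated rim down: the dot is up and triangulates to z ≈ 0.060, at case y = −0.100. Next is cap B.

Emit:
{"method": "arm_command", "body": {"increments": "0 0 0 -30 -0.7;0 0 0 -30 -0.7;0 0 0 -30 -0.7;0 0 0 -30 -0.7;0 0 0 -30 -0.7"}}

```text
t: 27.15
tool_pos: [0.5369, -0.1496, 0.2122]
orientation: [-3.03, -0.83, 0.001]
force: [0.8, 0.1, 0.5]
opening: 0.036
gripper_force: 0.0
```

Emit:
{"method": "arm_command", "body": {"increments": "0 0 0 0 -0.7;0 0 0 0 -0.7;0 0 0 0 -0.7;0 0 0 0 -0.7;0 0 0 0 -0.7"}}

```text
t: 27.65
tool_pos: [0.5368, -0.1497, 0.212]
orientation: [-2.562, -1.818, 0.001]
force: [-0.0, 0.6, -0.1]
opening: 0.0763
gripper_force: 0.0
```

Emit:
{"method": "arm_command", "body": {"increments": "0 0 0 0 -0.67;0 0 0 0 -0.67;0 0 0 0 -0.67;0 0 0 0 -0.67;0 0 0 0 -0.67"}}

```text
t: 28.15
tool_pos: [0.5368, -0.1497, 0.212]
orientation: [-1.822, -2.559, 0.001]
force: [0.0, 0.3, 0.0]
opening: 0.0931
gripper_force: 0.0
```

```bash
python3 go.py "[(.4495,.0778,.2,19),(.4495,.0778,.05,19)]"
```

```text
t 28.15 pos [ 0.5368 -0.1497  0.212 ] F [0.  0.3 0. ] open 0.0931 q [-0.36  0.03  1.65 -0.    1.46 -0.7 ]
shift [243.5  -8.   12. ] turn 0.002 rows 5.0
shift [  0.   0. 150.] turn -0.0 rows 4.0
```

Emit:
{"method": "arm_command", "body": {"increments": "0 80 -8 12 0;0 160 -8 12 0;0 243 -8 12 0;0 243 -8 12 0;0 243 -8 12 0"}}

```text
t: 28.65
tool_pos: [0.4501, 0.0798, 0.2002]
orientation: [-1.829, -2.554, -0.0]
force: [0.7, 1.3, 0.3]
opening: 0.0932
gripper_force: 0.0
```

Emit:
{"method": "arm_command", "body": {"increments": "0 0 0 0 0;0 0 0 0 0;0 0 0 50 0;0 0 0 90 0;0 0 0 90 0"}}

```text
t: 29.15
tool_pos: [0.447, 0.0765, 0.1048]
orientation: [-1.827, -2.546, 0.011]
force: [-0.7, 0.5, -0.5]
opening: 0.0931
gripper_force: 0.0
```

```bash
python3 go.py "[(.4495,.0778,.05,19)]"; python3 - <<'E'
from h import *
# refined cap B pose from first top image: white cylinder long axis symmetric
for d in(-.017,.017):
    a=np.radians(109); print([proj(n,[.4525+d*np.cos(a),.0693+d*np.sin(a),.07]).round(1).tolist() for n in("top","scene")])
E
```

```text
t 29.15 pos [0.447  0.0765 0.1048] F [-0.7  0.5 -0.5] open 0.0931 q [ 0.06 -0.15  2.03 -0.    1.27 -0.27]
shift [ 0.4  2.7 54.8] turn -0.005 rows 2.0
[[247.8, 215.9], [317.6, 231.7]]
[[238.8, 218.9], [327.4, 236.9]]
```

Emit:
{"method": "arm_command", "body": {"increments": "0 0 3 25 0;0 0 3 45 0;0 0 3 54 0;0 0 3 54 0;0 0 3 54 0", "grip_force": 8}}

```text
t: 29.65
tool_pos: [0.455, 0.0789, 0.0581]
orientation: [1.829, 2.553, 0.001]
force: [1.3, 0.8, 0.5]
opening: 0.0929
gripper_force: 0.0
```

Emit:
{"method": "arm_command", "body": {"increments": "0.2 0 0 0 0;0.35 0 0 0 0;0.5 0 0 0 0;0.5 0 0 0 0;0.5 0 0 0 0"}}

```text
t: 30.15
tool_pos: [0.4534, 0.0793, 0.0568]
orientation: [-1.828, -2.554, 0.001]
force: [-4.3, -0.4, 4.4]
opening: 0.0618
gripper_force: 8.0
```

Emit:
{"method": "arm_command", "body": {"increments": "0.5 0 0 0 0;0.5 0 0 0 0;0.5 0 0 -25 0;0.5 0 0 -60 0;0.5 0 0 -100 0"}}

```text
t: 30.65
tool_pos: [0.4526, 0.0793, 0.1565]
orientation: [-1.828, -2.553, 0.003]
force: [0.6, -0.8, -0.4]
opening: 0.0616
gripper_force: 8.0
```

Emit:
{"method": "arm_command", "body": {"increments": "0.5 0 0 0 -0.15;0.5 0 0 0 -0.3;0.5 0 0 0 -0.45;0.5 0 0 0 -0.6;0.5 0 0 0 -0.6"}}

```text
t: 31.15
tool_pos: [0.4538, 0.0794, 0.1565]
orientation: [-0.988, -2.982, 0.0]
force: [1.2, 0.5, -0.9]
opening: 0.0619
gripper_force: 8.0
```

Emit:
{"method": "arm_command", "body": {"increments": "0.5 0 0 0 -0.15;0.5 0 0 0 -0.3;0.5 0 0 0 -0.47;0.5 0 0 0 -0.47;0.5 0 0 0 -0.47"}}

```text
t: 31.65
tool_pos: [0.4538, 0.0794, 0.1566]
orientation: [-0.28, -3.129, -0.0]
force: [-0.1, 0.7, -1.0]
opening: 0.0617
gripper_force: 8.0
```

```bash
python3 go.py "[f(-.11,0,.155),f(-.11,0,.103)]"
```

```text
t 31.65 pos [0.4538 0.0794 0.1566] F [-0.1  0.7 -1. ] open 0.0617 q [ 0.06 -0.2   1.97  0.    1.37 -1.33]
shift [ -50.9 -255.6    1.6] turn -0.011 rows 6.0
shift [ 0.  0. 52.] turn -0.0 rows 2.0
```

Emit:
{"method": "arm_command", "body": {"increments": "0.5 0 0 -30 0;0.5 -15 -50 -30 0;0.5 -25 -95 -30 0;0.5 -35 -140 -30 0;0.5 -35 -170 -30 0"}}

```text
t: 32.15
tool_pos: [0.4593, -0.0969, 0.1869]
orientation: [0.282, 3.128, -0.001]
force: [-0.3, -0.3, -0.3]
opening: 0.0618
gripper_force: 8.0
```

Emit:
{"method": "arm_command", "body": {"increments": "0.5 0 -45 0 0;0.5 -10 -90 0 0;0.5 -15 -135 0 0;0.5 -15 -180 0 0;0.5 -15 -180 0 0"}}

```text
t: 32.65
tool_pos: [0.4417, -0.2789, 0.1867]
orientation: [-0.288, -3.128, 0.003]
force: [0.1, 0.2, -1.2]
opening: 0.0618
gripper_force: 8.0
```

Emit:
{"method": "arm_command", "body": {"increments": "0.5 0 0 0 0;0.5 0 0 0 0"}}

```text
t: 32.85
tool_pos: [0.443, -0.2732, 0.1864]
orientation: [-0.275, -3.129, -0.001]
force: [-0.0, 0.7, -0.2]
opening: 0.0615
gripper_force: 8.0
```

```bash
python3 go.py "[f(-.108,-.1,.185),f(-.108,-.1,.111)]"
```

```text
t 32.85 pos [ 0.443  -0.2732  0.1864] F [-0.   0.7 -0.2] open 0.0615 q [-0.65 -0.05  1.78  0.    1.41 -2.05]
shift [-2.1 -6.7  1.4] turn -0.007 rows 1.0
shift [ 0.  0. 74.] turn -0.0 rows 2.0
```

Emit:
{"method": "arm_command", "body": {"increments": "0.5 -2 -7 25 -0.007;0.5 -2 -7 50 -0.007;0.5 -2 -7 75 -0.007;0.5 -6 -7 75 -0.007;0.5 -10 -7 75 -0.007"}}

```text
t: 33.35
tool_pos: [0.4521, -0.2815, 0.1119]
orientation: [-0.259, -3.13, -0.001]
force: [0.3, -0.2, 0.2]
opening: 0.062
gripper_force: 8.0
```

Emit:
{"method": "arm_command", "body": {"increments": "0.5 -3 0 0 0;0.5 -6 0 0 0;0.5 -9 0 0 0;0.5 -9 0 0 0"}}

```text
t: 33.75
tool_pos: [0.461, -0.2845, 0.1124]
orientation: [0.26, 3.13, -0.001]
force: [0.2, -0.4, 0.3]
opening: 0.0614
gripper_force: 8.0
```

```bash
python3 go.py "[f(-.089,-.1,.111)]"
```

```text
t 33.75 pos [ 0.461  -0.2845  0.1124] F [ 0.2 -0.4  0.3] open 0.0614 q [-0.65  0.08  1.79 -0.    1.27 -2.05]
shift [-1.4  1.4  1.4] turn 0.002 rows 1.0
```

Emit:
{"method": "arm_command", "body": {"increments": "0.5 0 0 2.5 0;0.5 -3 0 2.5 0;0.5 -6 0 2.5 0;0.5 -6 0 2.5 0"}}

```text
t: 34.15
tool_pos: [0.4662, -0.2851, 0.109]
orientation: [-0.26, -3.13, -0.001]
force: [-4.7, 2.1, 2.6]
opening: 0.0622
gripper_force: 8.0
```

Emit:
{"method": "arm_command", "body": {"increments": "0.5 -2 0 0 0;0.5 -4 0 0 0;0.5 -4 0 0 0"}}

```text
t: 34.45
tool_pos: [0.4703, -0.2858, 0.1093]
orientation: [-0.26, -3.131, -0.0]
force: [-3.5, 0.5, 3.6]
opening: 0.0616
gripper_force: 8.0
```

Emit:
{"method": "arm_command", "body": {"increments": "0.5 -3 0 -4 0;0.5 -6 0 -6 0;0.5 -9 0 -7.5 0;0.5 -12 0 -8.5 0;0.5 -12 0 -8.5 0"}}

```text
t: 34.95
tool_pos: [0.4828, -0.2879, 0.1179]
orientation: [0.26, 3.13, -0.0]
force: [-0.7, -0.1, 0.4]
opening: 0.0619
gripper_force: 8.0
```

Emit:
{"method": "arm_command", "body": {"increments": "0.5 -5 0 -0.5 0;0.5 -10 0 -1 0;0.5 -15 0 -0.5 0;0.5 -19 0 0 0;0.5 -19 0 0 0"}}

```text
t: 35.45
tool_pos: [0.5018, -0.2911, 0.1178]
orientation: [0.26, 3.13, -0.0]
force: [0.1, 0.6, -0.0]
opening: 0.0618
gripper_force: 8.0
```

Emit:
{"method": "arm_command", "body": {"increments": "0.5 -4 0 2 0;0.5 -8 0 4 0;0.5 -12 0 7 0;0.5 -15 0 9 0;0.5 -15 0 9 0"}}

```text
t: 35.95
tool_pos: [0.5162, -0.2935, 0.1084]
orientation: [0.26, 3.131, -0.0]
force: [0.4, -0.6, 1.1]
opening: 0.0617
gripper_force: 8.0
```

Emit:
{"method": "arm_command", "body": {"increments": "0.5 0 0 -15 0;0.5 -10 0 -30 0;0.5 -10 0 -30 0"}}

```text
t: 36.25
tool_pos: [0.5276, -0.2961, 0.1422]
orientation: [0.259, 3.126, -0.004]
force: [0.0, 0.1, 0.5]
opening: 0.0619
gripper_force: 8.0
```

```bash
python3 go.py "[f(-.012,0,.135),f(-.012,0,.087)]"; python3 - <<'E'
from h import *
im=robot.read_camera("scene"); cv2.imwrite("pics/s10f.png",im); im2=robot.read_camera("top"); cv2.imwrite("pics/t10f.png",im2)
p=robot.read_state()["tool_pos"]
for n,i in(("scene",im),("top",im2)):
    x0,y0=proj(n,p-[0,0,.018]).astype(int); g=i.max(2); print(n,x0,y0)
    for y in range(y0-14,y0+20,2): print(y,g[y,x0-18:x0+18:2].tolist())
E
```

```text
t 36.25 pos [ 0.5276 -0.2961  0.1422] F [0.  0.1 0.5] open 0.0619 q [-0.6   0.21  1.59  0.    1.34 -2.  ]
shift [-11.  101.8   7.2] turn 0.002 rows 3.0
shift [ 0.  0. 48.] turn -0.0 rows 1.0
scene 232 162
148 [44, 45, 43, 42, 53, 83, 26, 29, 44, 39, 38, 31, 28, 43, 48, 59, 58, 70]
150 [43, 42, 41, 44, 46, 51, 29, 20, 28, 29, 26, 29, 24, 25, 55, 57, 55, 54]
152 [44, 41, 42, 45, 43, 42, 30, 28, 28, 26, 24, 30, 27, 31, 57, 56, 57, 68]
154 [42, 43, 45, 43, 42, 23, 25, 26, 24, 27, 28, 28, 25, 29, 57, 54, 68, 61]
156 [39, 40, 42, 42, 40, 29, 30, 26, 29, 26, 30, 27, 28, 32, 27, 31, 30, 24]
158 [40, 41, 43, 42, 42, 39, 20, 28, 30, 40, 30, 38, 29, 27, 23, 31, 52, 85]
160 [41, 41, 40, 42, 42, 57, 56, 68, 28, 27, 24, 31, 29, 48, 72, 100, 102, 102]
162 [43, 39, 42, 42, 53, 88, 97, 71, 58, 27, 33, 53, 83, 102, 103, 103, 102, 92]
164 [41, 50, 69, 79, 83, 104, 115, 119, 103, 77, 93, 103, 104, 104, 102, 89, 65, 45]
166 [74, 83, 84, 82, 81, 103, 117, 118, 104, 92, 82, 103, 103, 101, 102, 80, 40, 41]
168 [82, 82, 82, 80, 78, 91, 116, 116, 113, 103, 103, 102, 101, 103, 95, 150, 55, 42]
170 [82, 83, 81,
[... 1265 characters left out ...]
96]
199 [181, 149, 83, 79, 101, 93, 105, 132, 116, 113, 112, 102, 98, 91, 71, 80, 75, 76]
201 [175, 106, 82, 79, 87, 109, 125, 135, 130, 120, 120, 159, 140, 126, 83, 84, 87, 69]
203 [149, 142, 99, 81, 83, 84, 100, 125, 135, 136, 177, 229, 205, 91, 82, 82, 77, 80]
205 [151, 145, 90, 81, 82, 82, 82, 83, 97, 129, 185, 150, 96, 98, 81, 79, 78, 85]
207 [176, 173, 115, 93, 89, 85, 90, 133, 142, 146, 143, 138, 140, 141, 112, 86, 84, 88]
209 [174, 179, 178, 144, 93, 85, 117, 141, 155, 156, 159, 153, 150, 147, 143, 101, 109, 111]
211 [170, 175, 177, 177, 171, 119, 87, 86, 87, 91, 100, 110, 137, 152, 156, 144, 155, 98]
213 [166, 172, 174, 175, 175, 173, 151, 81, 76, 80, 82, 84, 86, 86, 88, 92, 98, 69]
```

Emit:
{"method": "arm_command", "body": {"increments": "0.5 -3 25 0 0;0.5 -6 50 0 0;0.5 -6 75 0 0;0.5 -6 101 0 0;0.5 -6 101 0 0"}}

```text
t: 36.85
tool_pos: [0.5476, -0.1933, 0.1375]
orientation: [-0.256, -3.129, -0.003]
force: [0.2, -0.4, -0.9]
opening: 0.0616
gripper_force: 8.0
```

Emit:
{"method": "arm_command", "body": {"increments": "0.5 0 0 0 0;0.5 0 0 15 0;0.5 0 0 30 0;0.5 0 0 40 0;0.5 0 0 40 0"}}

```text
t: 37.35
tool_pos: [0.546, -0.1961, 0.0952]
orientation: [-0.261, -3.126, -0.003]
force: [0.4, 0.5, -0.5]
opening: 0.0617
gripper_force: 8.0
```

```bash
python3 go.py "[f(-.017,0,.086),f(-.002,0,.0756)]"
```

```text
t 37.35 pos [ 0.546  -0.1961  0.0952] F [ 0.4  0.5 -0.5] open 0.0617 q [-0.43  0.2   1.69 -0.    1.26 -1.84]
shift [-4.2  0.1  9.2] turn 0.001 rows 1.0
shift [-15.    0.   10.4] turn -0.0 rows 1.0
```

Emit:
{"method": "arm_command", "body": {"increments": "0.5 -4 0 4 0;0.5 -4 0 9 0;0.5 -4 0 9 0;0.5 -7 0 11 0;0.5 -10 0 13 0"}}

```text
t: 37.85
tool_pos: [0.5585, -0.1982, 0.086]
orientation: [0.26, 3.13, -0.0]
force: [0.3, -0.5, -0.9]
opening: 0.0619
gripper_force: 8.0
```

Emit:
{"method": "arm_command", "body": {"increments": "0.5 -3 0 2 0;0.5 -6 0 4 0;0.5 -9 0 6 0;0.5 -9 0 6 0;0.5 -9 0 6 0"}}

```text
t: 38.35
tool_pos: [0.5669, -0.1996, 0.0795]
orientation: [-0.26, -3.13, -0.0]
force: [-0.6, -0.5, -0.6]
opening: 0.0618
gripper_force: 8.0
```

```bash
python3 go.py "[f(-.002,0,.0756)]"
```

```text
t 38.35 pos [ 0.5669 -0.1996  0.0795] F [-0.6 -0.5 -0.6] open 0.0618 q [-0.42  0.27  1.64 -0.    1.23 -1.83]
shift [1.9 0.1 3.9] turn 0.002 rows 1.0
```

Emit:
{"method": "arm_command", "body": {"increments": "0.5 2 0 2 0;0.5 2 0 4 0;0.5 2 0 5 0;0.5 2 0 5 0"}}

```text
t: 38.75
tool_pos: [0.5647, -0.1991, 0.0744]
orientation: [-0.26, -3.13, -0.0]
force: [-0.4, -0.2, -0.5]
opening: 0.0617
gripper_force: 8.0
```

Emit:
{"method": "arm_command", "body": {"increments": "0.5 0 0 1 0;0.5 0 0 2 0;0.5 0 0 4 0;0.5 0 0 4 0"}}

```text
t: 39.15
tool_pos: [0.5652, -0.1993, 0.0706]
orientation: [0.26, 3.13, -0.0]
force: [0.9, 0.5, -0.7]
opening: 0.0618
gripper_force: 8.0
```

```bash
python3 go.py "[f(-.002,0,.0756)]"
```

```text
t 39.15 pos [ 0.5652 -0.1993  0.0706] F [ 0.9  0.5 -0.7] open 0.0618 q [-0.42  0.27  1.65  0.    1.21 -1.83]
shift [ 0.2  0.1 -5. ] turn 0.002 rows 1.0
```

Emit:
{"method": "arm_command", "body": {"increments": "0.5 0 0 1 0;0.5 0 0 2 0;0.5 0 0 3 0;0.5 0 0 3 0"}}

```text
t: 39.55
tool_pos: [0.566, -0.1996, 0.0686]
orientation: [0.26, 3.128, -0.001]
force: [2.9, 1.1, 5.0]
opening: 0.0613
gripper_force: 8.0
```

Emit:
{"method": "arm_command", "body": {"increments": "0.5 0 0 0 0;0.4 0 0 0 0;0.3 0 0 0 0;0.22 0 0 0 0;0.22 0 0 0 0"}}

```text
t: 40.05
tool_pos: [0.5641, -0.199, 0.0668]
orientation: [-0.26, -3.129, -0.001]
force: [0.1, 0.3, 0.2]
opening: 0.0718
gripper_force: 0.0
```

Emit:
{"method": "arm_command", "body": {"increments": "0.22 0 0 -20 0;0.22 0 0 -60 0;0.6 0 0 -60 0;1 0 0 -60 0;1 0 0 -60 0"}}

```text
t: 40.55
tool_pos: [0.5641, -0.1989, 0.1263]
orientation: [-0.26, -3.129, -0.001]
force: [-0.3, -0.1, -0.3]
opening: 0.0532
gripper_force: 0.0
```

Emit:
{"method": "arm_command", "body": {"increments": "1 0 -60 -50 0;1 0 -120 -50 0;1 0 -160 -50 0;1 0 -160 -50 0;1 0 -160 -50 0"}}

```text
t: 41.05
tool_pos: [0.5367, -0.3601, 0.176]
orientation: [-0.266, -3.128, -0.0]
force: [0.5, 1.3, -0.4]
opening: 0.0131
gripper_force: 0.0
```

```bash
python3 - <<'E'
from h import *
from dot import loc
s=robot.read_state();print(s["tool_pos"])
a,b=robot.read_camera("scene"),robot.read_camera("top"); cv2.imwrite("pics/s11f.png",a); cv2.imwrite("pics/t11f.png",b)
for y in(0,-.1):
    try: loc(case(0,y),a,b)
    except Exception as e: print(y,e)
E
```

```text
[ 0.53667354 -0.36008466  0.17604996]
dot [316.56410256 186.79487179] [241.28301887 200.22641509] [314 184   7   8  39] [237 198  10   6  53] world [ 0.5689 -0.1961  0.0572] gap 0.0008 case [0.0013 0.0037]
dot [341. 191.] [233.5 175.5] [341 191   1   1   1] [233 174   2   4   6] world [ 0.5443 -0.2775  0.0883] gap 0.008 case [-0.0094 -0.0807]
```

The dot on cap B points up too. I'll press it from above to level it, then re-measure with the arm out of the way.

Emit:
{"method": "arm_command", "body": {"increments": "1 0 60 0 0;1 0 120 0 0;1 0 160 0 0;1 0 160 30 0;1 0 160 60 0"}}

```text
t: 41.65
tool_pos: [0.566, -0.1948, 0.1174]
orientation: [0.252, 3.13, 0.001]
force: [0.5, -1.2, -0.5]
opening: 0.0006
gripper_force: 0.0
```

Emit:
{"method": "arm_command", "body": {"increments": "1 0 0 0 0;1 0 0 8 0;1 0 0 16 0;1 0 0 22 0;1 0 0 25 0"}}

```text
t: 42.15
tool_pos: [0.565, -0.1996, 0.0926]
orientation: [0.261, 3.13, -0.0]
force: [0.5, -1.1, 0.2]
opening: 0.0007
gripper_force: 0.0
```

```bash
python3 go.py "[f(0,0,.087)]"
```

```text
t 42.15 pos [ 0.565  -0.1996  0.0926] F [ 0.5 -1.1  0.2] open 0.0007 q [-0.43  0.25  1.64  0.    1.25 -1.83]
shift [-2.   0.4  5.6] turn 0.001 rows 1.0
```

Emit:
{"method": "arm_command", "body": {"increments": "1 0 0 2 0;1 0 0 4 0;1 0 0 5 0;1 0 0 5 0"}}

```text
t: 42.55
tool_pos: [0.565, -0.1993, 0.0877]
orientation: [0.26, 3.131, -0.0]
force: [0.1, 0.0, -0.9]
opening: 0.0004
gripper_force: 0.0
```

Emit:
{"method": "arm_command", "body": {"increments": "1 0 0 1 0;1 0 0 2 0;1 0 0 2 0"}}

```text
t: 42.85
tool_pos: [0.5652, -0.1994, 0.0873]
orientation: [0.26, 3.13, -0.001]
force: [-5.8, 1.7, 10.0]
opening: 0.0004
gripper_force: 5.5
```

Cap B is home: the tip touches at 62 mm. Now I'll check cap A the same way with the fingers fully closed.

Emit:
{"method": "arm_command", "body": {"increments": "1 0 0 -20 0;1 0 0 -30 0;1 2 -50 -30 0;1 2 -100 -30 0;1 2 -100 -30 0"}}

```text
t: 43.35
tool_pos: [0.5455, -0.3032, 0.1165]
orientation: [0.267, 3.129, -0.005]
force: [-0.5, 0.4, -0.4]
opening: 0.0006
gripper_force: 0.0
```

Emit:
{"method": "arm_command", "body": {"increments": "1 0 0 10 0;1 0 0 20 0;1 0 0 24 0;1 0 0 27 0;1 0 0 27 0"}}

```text
t: 43.85
tool_pos: [0.5469, -0.2967, 0.0918]
orientation: [-0.257, -3.131, 0.002]
force: [-13.6, 4.6, 28.4]
opening: 0.0004
gripper_force: 13.0
```

Emit:
{"method": "arm_command", "body": {"increments": "1 0 0 1 0;1 0 0 2 0;1 0 0 3 0;1 0 0 4 0;1 0 0 4 0"}}

```text
t: 44.35
tool_pos: [0.547, -0.297, 0.0913]
orientation: [0.257, 3.131, -0.003]
force: [-24.9, 11.2, 52.9]
opening: 0.0007
gripper_force: 24.4
```

Cap A's top sits about 4.5 mm high, so one side is on the pocket edge. I'll back off and re-measure both dots with the arm clear.

Emit:
{"method": "arm_command", "body": {"increments": "1 0 0 -20 0;1 0 0 -60 0;0.6 30 30 -90 0;0.3 80 60 -90 0;0.2 120 100 -90 0"}}

```text
t: 44.85
tool_pos: [0.4538, -0.1903, 0.1747]
orientation: [0.258, 3.13, -0.001]
force: [0.4, -0.1, -0.2]
opening: 0.0199
gripper_force: 0.0
```

Emit:
{"method": "arm_command", "body": {"increments": "0.2 0 90 -20 0;0.2 0 140 -20 0;0.2 0 200 -20 0;0.2 0 240 -20 0;0.2 0 240 -20 0"}}

```text
t: 45.35
tool_pos: [0.4933, 0.0486, 0.1939]
orientation: [-0.256, -3.131, -0.001]
force: [0.1, -1.4, 0.8]
opening: 0.0601
gripper_force: 0.0
```

```bash
python3 - <<'E'
from h import *
from dot import loc
s=robot.read_state();print(s["tool_pos"])
a,b=robot.read_camera("scene"),robot.read_camera("top"); cv2.imwrite("pics/s12f.png",a); cv2.imwrite("pics/t12f.png",b)
for y in(0,-.1): loc(case(0,y),a,b)
c=np.hstack([cv2.resize(a[150:225,205:275],(390,418),interpolation=2),cv2.resize(b[165:225,300:370],(400,343),interpolation=2) if 0 else cv2.copyMakeBorder(cv2.resize(b[165:225,300:370],(400,343),interpolation=2),0,75,0,0,0)])
cv2.imwrite("pics/v12.png",c)
E
```

```text
[0.49329108 0.04861584 0.19387032]
dot [317.38888889 187.38888889] [241.32835821 199.46268657] [314 184   8   8  54] [237 196  10   8  67] world [ 0.5668 -0.1991  0.0564] gap 0.0009 case [-0.0002  0.0003]
dot [344.5 192.5] [229.3442623  177.39344262] [341 189   8   8  54] [225 174  10   8  61] world [ 0.5473 -0.2976  0.0596] gap 0.0015 case [-0.0031 -0.1   ]
```

View pics/v12.png

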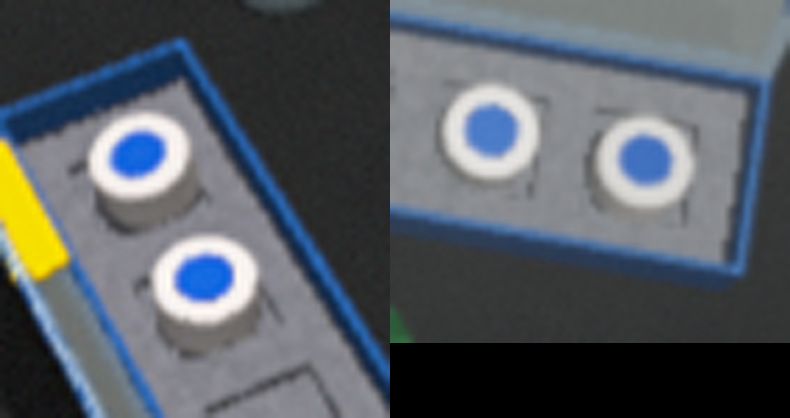

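Both dots point up. Cap B is centred, but cap A sits 3 mm high and 3 mm toward the front, so its front rim is on the pocket edge. I'll regrip A, shift it +x and lower it.

```bash
python3 go.py "[f(-.08,-.02,.2),f(-.003,-.1,.2),f(-.003,-.1,.105),f(-.003,-.1,.067)]"
```

```text
t 45.45 pos [0.4935 0.0506 0.1938] F [-0.6  0.1  0.2] open 0.0678 q [-0.   -0.12  1.83  0.    1.43 -1.41]
shift [ -31.9 -254.7   -6.2] turn 0.009 rows 6.0
shift [-77. -80.  -0.] turn -0.0 rows 3.0
shift [ 0.  0. 95.] turn -0.0 rows 2.0
shift [ 0.  0. 38.] turn -0.0 rows 1.0
```

Emit:
{"method": "arm_command", "body": {"increments": "0.2 -50 -230 -6 0.009;0.2 -50 -230 -6 0.009;0.2 -50 -230 -6 0.009;0.2 -50 -230 -6 0.009;0.2 -50 -230 -6 0.009"}}

```text
t: 45.95
tool_pos: [0.5046, -0.1927, 0.1998]
orientation: [-0.274, -3.129, 0.001]
force: [0.5, 0.6, 0.5]
opening: 0.0744
gripper_force: 0.0
```

Emit:
{"method": "arm_command", "body": {"increments": "0.2 -59 -105 0 0;0.2 -59 -105 0 0;0.2 -59 -105 0 0;0.2 -59 -105 40 0;0.2 -59 -105 80 0"}}

```text
t: 46.45
tool_pos: [0.5459, -0.3051, 0.12]
orientation: [0.274, 3.128, -0.002]
force: [-1.1, -0.2, -0.9]
opening: 0.0746
gripper_force: 0.0
```

Emit:
{"method": "arm_command", "body": {"increments": "0.2 0 0 0 0;0.2 0 0 0 0"}}

```text
t: 46.65
tool_pos: [0.5443, -0.303, 0.1196]
orientation: [-0.273, -3.127, -0.003]
force: [0.0, -0.2, 0.5]
opening: 0.0741
gripper_force: 0.0
```

```bash
python3 go.py "[f(-.003,-.1,.067)]"
```

```text
t 46.65 pos [ 0.5443 -0.303   0.1196] F [ 0.  -0.2  0.5] open 0.0741 q [-0.59  0.28  1.55 -0.    1.32 -1.99]
shift [-2.1  5.8 52.6] turn -0.007 rows 2.0
```

Emit:
{"method": "arm_command", "body": {"increments": "0.2 -2 6 25 -0.007;0.2 -2 6 45 -0.007;0.2 -2 6 52 -0.007;0.3 -2 6 52 -0.007;0.5 -2 6 52 -0.007"}}

```text
t: 47.15
tool_pos: [0.5494, -0.2991, 0.0709]
orientation: [0.263, 3.128, -0.002]
force: [1.0, 1.4, -0.1]
opening: 0.0627
gripper_force: 0.2
```

Emit:
{"method": "arm_command", "body": {"increments": "0.5 0 0 0 0;0.5 0 0 0 0;0.5 0 0 -2 0;0.5 -2 0 -3 0;0.5 -4 0 -3 0"}}

```text
t: 47.65
tool_pos: [0.5523, -0.2992, 0.0717]
orientation: [0.263, 3.131, -0.0]
force: [0.4, 0.4, -0.7]
opening: 0.0617
gripper_force: 8.0
```

Emit:
{"method": "arm_command", "body": {"increments": "0.5 0 0 1 0;0.5 0 0 2 0;0.5 0 0 3 0;0.5 0 0 4 0;0.5 0 0 4 0"}}

```text
t: 48.15
tool_pos: [0.553, -0.2991, 0.0692]
orientation: [0.263, 3.129, -0.0]
force: [-2.3, 3.0, 11.5]
opening: 0.0616
gripper_force: 8.0
```

```bash
python3 go.py "[f(0,-.1,.064)]"
```

```text
t 48.15 pos [ 0.553  -0.2991  0.0692] F [-2.3  3.  11.5] open 0.0616 q [-0.58  0.35  1.57  0.    1.23 -1.98]
shift [2.7 0.6 5.2] turn -0.0 rows 1.0
```

```bash
python3 - <<'E'
from h import *
s=robot.read_state(); print(s["force"],s["wrist_torque"])
# tilt of the caps: ellipse fit of white discs in last clear top/scene image
for n,f in(("top","t12f"),("scene","s12f")):
    im=cv2.imread(f"pics/{f}.png")
    for y in(0,-.1):
        x0,y0=proj(n,[*case(0,y),.062]).astype(int); r=13
        c=cv2.resize(im[y0-r:y0+r,x0-r:x0+r],None,fx=8,fy=8,interpolation=2); m=(c.max(2)>205).astype(np.uint8)
        cn=max(cv2.findContours(m,0,1)[0],key=cv2.contourArea); e=cv2.fitEllipse(cn); ce=np.array(e[0])/8+[x0-r,y0-r]
        # expected for a level disc
        t=np.linspace(0,6.28,60); w=case(0,y)
        q=cv2.fitEllipse(np.array([proj(n,[w[0]+.031*np.cos(u),w[1]+.031*np.sin(u),.062]) for u in t],np.float32))
        print(n,y,"centre",ce.round(2),"axes",np.round(np.array(e[1])/8,2),round(e[2]),"| level:",np.round(q[1],2),round(q[2]))
E
```

```text
[-2.2553741   3.02682207 11.47003074] [0.68282837 0.52010738 0.04550466]
top 0 centre [317.76 187.97] axes [15.09 15.56] 115 | level: [16.49 17.  ] 111
top -0.1 centre [344.72 193.31] axes [14.04 15.25] 119 | level: [16.46 17.08] 119
scene 0 centre [241.73 200.04] axes [14.83 18.3 ] 81 | level: [15.44 19.21] 82
scene -0.1 centre [229.93 177.85] axes [14.11 17.71] 70 | level: [14.3  18.55] 81
```

The contact torque and ellipse tilt agree: the rim hangs up at the −x/+y side. I'll lift, shift +x/−y and lower.

Emit:
{"method": "arm_command", "body": {"increments": "0.5 0 0 -6 0;0.5 0 0 -8 0;0.5 -3 -4 -8 0;0.5 -3 -4 -8 0;0.5 -3 -4 -4 0"}}

```text
t: 48.65
tool_pos: [0.555, -0.304, 0.0721]
orientation: [0.264, 3.129, -0.001]
force: [-0.5, 3.2, 8.2]
opening: 0.0617
gripper_force: 8.1
```

Emit:
{"method": "arm_command", "body": {"increments": "0.5 0 0 2 0;0.5 0 0 4 0;0.5 0 0 5 0;0.5 0 0 6 0;0.5 0 0 6 0"}}

```text
t: 49.15
tool_pos: [0.5556, -0.3029, 0.0665]
orientation: [0.262, 3.129, 0.001]
force: [0.7, 5.4, 8.0]
opening: 0.0639
gripper_force: 8.2
```

```bash
python3 go.py "[f(0,-.1,.064)]";python3 -c "
from h import *
s=robot.read_state(); print(s['force'],s['wrist_torque'])"
```

```text
t 49.15 pos [ 0.5556 -0.3029  0.0665] F [0.7 5.4 8. ] open 0.0639 q [-0.58  0.36  1.55  0.    1.23 -1.98]
shift [6.  3.8 2.5] turn 0.0 rows 1.0
[0.70611761 5.35422736 7.99116264] [ 0.82710071 -0.0892582   0.07705411]
```

Emit:
{"method": "arm_command", "body": {"increments": "0.5 0 0 -8 0;0.5 6 4 -8 0;0.5 7 6 -8 0;0.5 7 6 -6 0;0.5 7 6 -4 0"}}

```text
t: 49.65
tool_pos: [0.5483, -0.2963, 0.0691]
orientation: [-0.263, -3.13, -0.0]
force: [0.5, 0.4, -1.5]
opening: 0.0636
gripper_force: 7.8
```

Emit:
{"method": "arm_command", "body": {"increments": "0.5 0 0 1 0;0.5 0 0 2 0;0.5 0 0 3 0;0.5 0 0 4 0;0.5 0 0 4 0", "grip_force": 5}}

```text
t: 50.15
tool_pos: [0.5487, -0.2969, 0.0658]
orientation: [0.263, 3.13, -0.001]
force: [-1.3, -0.4, 3.1]
opening: 0.0631
gripper_force: 5.0
```

```bash
python3 go.py "[f(0,-.1,.064)]";python3 -c "
from h import *
s=robot.read_state(); print(s['force'],s['wrist_torque'],s['tool_pos'])"
```

```text
t 50.15 pos [ 0.5487 -0.2969  0.0658] F [-1.3 -0.4  3.1] open 0.0631 q [-0.58  0.34  1.58 -0.    1.22 -1.98]
shift [-1.8 -0.9  1.8] turn -0.0 rows 1.0
[-1.2866345  -0.44098333  3.09461271] [-0.13829935  0.137336   -0.00594591] [ 0.54871205 -0.2969211   0.06584137]
```

Emit:
{"method": "arm_command", "body": {"increments": "0.4 0 0 0 0;0.25 0 0 0 0;0.2 0 0 0 0;0.2 0 0 0 0;0.2 0 0 0 0"}}

```text
t: 50.65
tool_pos: [0.5485, -0.2963, 0.0653]
orientation: [-0.263, -3.13, -0.001]
force: [-0.8, -0.3, 0.1]
opening: 0.0744
gripper_force: 0.0
```

Emit:
{"method": "arm_command", "body": {"increments": "0.2 0 0 -20 0;0.2 0 0 -50 0;0.6 0 0 -55 0;1 0 0 -55 0;1 0 0 -55 0"}}

```text
t: 51.15
tool_pos: [0.5481, -0.2961, 0.1194]
orientation: [-0.263, -3.129, -0.001]
force: [-0.3, 0.0, -0.3]
opening: 0.0551
gripper_force: 0.0
```

Emit:
{"method": "arm_command", "body": {"increments": "1 0 0 0 0;1 0 0 0 0;1 0 0 0 0;1 0 0 10 0;1 0 0 20 0"}}

```text
t: 51.65
tool_pos: [0.5487, -0.2965, 0.0998]
orientation: [0.263, 3.13, -0.0]
force: [-0.8, 0.3, -0.5]
opening: 0.0147
gripper_force: 0.0
```

Emit:
{"method": "arm_command", "body": {"increments": "1 0 0 4 0;1 0 0 8 0;1 0 0 11 0;1 0 0 13 0;1 0 0 13 0"}}

```text
t: 52.15
tool_pos: [0.549, -0.297, 0.0914]
orientation: [0.263, 3.13, -0.002]
force: [-11.4, 6.2, 25.2]
opening: 0.0014
gripper_force: 11.9
```

Emit:
{"method": "arm_command", "body": {"increments": "1 0 0 -12 0;1 0 0 -40 0;1 100 60 -80 0;1 100 150 -90 0;1 100 250 -90 0"}}

```text
t: 52.65
tool_pos: [0.4966, -0.1692, 0.1626]
orientation: [0.267, 3.129, -0.001]
force: [0.8, 0.7, -0.3]
opening: 0.0002
gripper_force: 0.0
```

Emit:
{"method": "arm_command", "body": {"increments": "1 0 40 0 0;1 0 80 0 0;1 0 80 0 0"}}

```text
t: 52.95
tool_pos: [0.5114, -0.0863, 0.1618]
orientation: [0.257, 3.13, 0.002]
force: [0.0, -0.4, 0.4]
opening: 0.0007
gripper_force: 0.0
```

```bash
cat > disc.py <<'E'
from h import *
from dot import loc
a,b=robot.read_camera("scene"),robot.read_camera("top"); cv2.imwrite("pics/sl.png",a); cv2.imwrite("pics/tl.png",b)
print(robot.read_state()["tool_pos"])
c,sn=np.cos(CY),np.sin(CY); M=np.array([[c,-sn],[sn,c]])
for y in(0,-.1):
    loc(case(0,y),a,b)
    for n,im in(("top",b),("scene",a)):
        x0,y0=proj(n,[*case(0,y),.062]).astype(int); r=14
        k=cv2.resize(im[y0-r:y0+r,x0-r:x0+r],None,fx=8,fy=8,interpolation=2); hs=cv2.cvtColor(k,cv2.COLOR_BGR2HSV)
        for th in(200,215,228):
            m=((k.max(2)>th)|(cv2.inRange(hs,(105,100,120),(125,255,255))>0)).astype(np.uint8)
            m=cv2.morphologyEx(m,cv2.MORPH_OPEN,np.ones((25,25)))
            cn=cv2.convexHull(max(cv2.findContours(m,0,1)[0],key=cv2.contourArea)); e=cv2.fitEllipse(cn); ce=(np.array(e[0])-3.5)/8+[x0-r,y0-r]
            print("  ",n,th,"c",ce.round(2),"ax",np.round(np.array(e[1])/8,2),round(e[2]),"at .062 case",((onz(n,ce,.062)[:2]-C)@M).round(4))
E
python3 disc.py
```

```text
[ 0.51104007 -0.08986675  0.16166312]
dot [320.375 187.25 ] [241.32835821 199.46268657] [319 184   3   7   8] [237 196  10   8  67] world [ 0.5664 -0.2081  0.048 ] gap 0.0092 case [ 0.0008 -0.0086]
   top 200 c [322.6  187.58] ax [5.62 7.93] 178 at .062 case [ 0.0014 -0.0185]Traceback (most recent call last):
  File "disc.py", line 14, in <module>
    cn=cv2.convexHull(max(cv2.findContours(m,0,1)[0],key=cv2.contourArea)); e=cv2.fitEllipse(cn); ce=(np.array(e[0])-3.5)/8+[x0-r,y0-r]
                      ~~~^^^^^^^^^^^^^^^^^^^^^^^^^^^^^^^^^^^^^^^^^^^^^^^^
ValueError: max() iterable argument is empty
```

Arm link in the way; move further left.

Emit:
{"method": "arm_command", "body": {"increments": "0.2 30 50 -20 0;0.2 30 100 -30 0;0.2 30 140 -30 0;0.2 30 140 -30 0;0.2 30 140 -30 0"}}

```text
t: 53.55
tool_pos: [0.5049, 0.0523, 0.1914]
orientation: [0.261, 3.131, -0.001]
force: [-0.5, 0.3, 0.3]
opening: 0.036
gripper_force: 0.0
```

```bash
python3 disc.py
```

```text
[0.50461356 0.05084113 0.19109384]
dot [317.38888889 187.38888889] [241.32835821 199.46268657] [314 184   8   8  54] [237 196  10   8  67] world [ 0.5668 -0.1991  0.0564] gap 0.0009 case [-0.0002  0.0003]
   top 200 c [317.9  187.66] ax [14.46 15.61] 9 at .062 case [-0.0019 -0.0015]
   top 215 c [317.28 187.34] ax [8.19 8.58] 107 at .062 case [-0.0011  0.0009]
   top 228 c [317.28 187.34] ax [8.19 8.58] 107 at .062 case [-0.0011  0.0009]
   scene 200 c [241.26 199.63] ax [15.18 18.55] 81 at .062 case [0.0012 0.0051]
   scene 215 c [241.27 199.62] ax [14.71 18.12] 82 at .062 case [0.0011 0.005 ]
   scene 228 c [241.41 199.05] ax [10.26 14.81] 139 at .062 case [-0.0002  0.0032]
dot [344.45283019 193.05660377] [229.78333333 176.85      ] [341 189   8   9  53] [225 173  10   8  60] world [ 0.5452 -0.2974  0.061 ] gap 0.0009 case [-0.0052 -0.1001]
   top 200 c [344.42 193.04] ax [7.89 8.52] 115 at .062 case [-0.0051 -0.1001]
   top 215 c [344.42 193.04] ax [7.89 8.52] 115 at .062 case [-0.0051 -0.1001]
   top 228 c [344.42 193.04] ax [7.89 8.52] 115 at .062 case [-0.0051 -0.1001]
   scene 200 c [229.94 177.04] ax [14.38 17.93] 68 at .062 case [-0.0054 -0.098 ]
   scene 215 c [229.93 177.03] ax [13.97 17.55] 69 at .062 case [-0.0054 -0.098 ]
   scene 228 c [229.69 175.75] ax [ 9.28 11.13] 19 at .062 case [-0.007  -0.1035]
```

```bash
python3 - <<'E'
from h import *
w=case(-.004,-.1)
for k in range(-1,8):
    th=np.radians(7 if k>=0 else 0); az=CY+k*np.pi/4; n=np.array([np.sin(th)*np.cos(az),np.sin(th)*np.sin(az),np.cos(th)])
    u=np.cross(n,[0,1,0]);u/=np.linalg.norm(u);v=np.cross(n,u); o=[]
    for c in("top","scene"):
        e=cv2.fitEllipse(np.array([proj(c,np.r_[w,.062]+.031*(np.cos(t)*u+np.sin(t)*v)) for t in np.linspace(0,6.28,60)],np.float32)); o+=[c,np.round(e[1],2),round(e[1][0]/e[1][1],3),round(e[2])]
    print("normal to case az",k*45 if k>=0 else None,*o)
E
```

```text
normal to case az None top [16.48 17.09] 0.964 119 scene [14.29 18.53] 0.771 81
normal to case az 0 top [15.85 17.12] 0.926 115 scene [14.62 18.49] 0.79 70
normal to case az 45 top [16.15 17.17] 0.94 103 scene [15.46 18.51] 0.835 76
normal to case az 90 top [16.55 17.19] 0.963 95 scene [15.54 18.55] 0.838 86
normal to case az 135 top [16.83 17.16] 0.98 97 scene [14.84 18.57] 0.799 92
normal to case az 180 top [16.89 17.04] 0.991 121 scene [13.75 18.57] 0.74 91
normal to case az 225 top [16.58 16.99] 0.976 150 scene [12.91 18.55] 0.696 86
normal to case az 270 top [16.14 17.01] 0.948 143 scene [12.81 18.52] 0.692 78
normal to case az 315 top [15.84 17.06] 0.928 130 scene [13.52 18.5 ] 0.731 72
```

The ellipses match a 7° tilt toward case +x: the front rim is on the lip and the base is about 9 mm too far forward. I'll regrip, lift a little, shift +8 mm in x, lower and release.

```bash
python3 go.py "[f(-.08,-.02,.2),f(-.005,-.1,.2),f(-.005,-.1,.12)]"
```

```text
t 53.65 pos [0.5046 0.0508 0.1911] F [-0.2 -0.3 -1. ] open 0.0437 q [-0.   -0.09  1.81 -0.    1.42 -1.4 ]
shift [ -23.7 -256.4   -8.9] turn -0.002 rows 6.0
shift [-75. -80.  -0.] turn -0.0 rows 3.0
shift [ 0.  0. 80.] turn -0.0 rows 2.0
```

Emit:
{"method": "arm_command", "body": {"increments": "0.2 -40 -230 -8 0;0.2 -40 -230 -8 0;0.2 -40 -230 -8 0;0.2 -40 -230 -8 0;0.2 -40 -230 -8 0", "grip_force": 8}}

```text
t: 54.15
tool_pos: [0.5041, -0.1862, 0.1993]
orientation: [-0.271, -3.13, 0.002]
force: [-0.1, -0.7, -0.1]
opening: 0.0743
gripper_force: 0.0
```

Emit:
{"method": "arm_command", "body": {"increments": "0.2 -59 -106 0 0;0.2 -59 -106 0 0;0.2 -59 -106 0 0;0.2 -59 -106 40 0;0.2 -59 -106 80 0"}}

```text
t: 54.65
tool_pos: [0.5456, -0.2995, 0.1196]
orientation: [0.271, 3.127, -0.003]
force: [-0.5, 0.6, -1.3]
opening: 0.0741
gripper_force: 0.0
```

Emit:
{"method": "arm_command", "body": {"increments": "0.2 0 0 0 0;0.2 0 0 0 0;0.2 0 0 0 0"}}

```text
t: 54.95
tool_pos: [0.5469, -0.2967, 0.1222]
orientation: [0.265, 3.128, -0.003]
force: [0.9, 0.6, 1.1]
opening: 0.0743
gripper_force: 0.0
```

```bash
python3 go.py "[f(-.005,-.0997,.068)]"
```

```text
t 54.95 pos [ 0.5469 -0.2967  0.1222] F [0.9 0.6 1.1] open 0.0743 q [-0.58  0.27  1.55 -0.    1.31 -1.98]
shift [ 1.3 -0.5 54.2] turn -0.001 rows 2.0
```

Emit:
{"method": "arm_command", "body": {"increments": "0.2 1 0 25 0;0.2 1 0 45 0;0.2 1 0 53 0;0.2 1 0 53 0;0.2 1 0 53 0"}}

```text
t: 55.45
tool_pos: [0.5462, -0.2957, 0.0685]
orientation: [0.263, 3.128, -0.002]
force: [-0.4, 0.6, -0.8]
opening: 0.0742
gripper_force: 0.0
```

Emit:
{"method": "arm_command", "body": {"increments": "0.35 0 0 0 0;0.5 0 0 0 0;0.5 0 0 0 0;0.5 0 0 0 0;0.5 0 0 0 0"}}

```text
t: 55.95
tool_pos: [0.5459, -0.2959, 0.0679]
orientation: [0.263, 3.128, -0.002]
force: [-0.9, -1.9, 6.8]
opening: 0.0616
gripper_force: 8.0
```

Emit:
{"method": "arm_command", "body": {"increments": "0.5 0 0 -3 0;0.5 0 0 -6 0;0.5 -4 0 -6 0;0.5 -8 0 -6 0;0.5 -9 0 -6 0"}}

```text
t: 56.45
tool_pos: [0.5544, -0.2962, 0.0723]
orientation: [-0.263, -3.13, -0.001]
force: [-0.2, -0.3, 0.2]
opening: 0.0619
gripper_force: 8.0
```

Emit:
{"method": "arm_command", "body": {"increments": "0.5 0 0 2 0;0.5 0 0 4 0;0.5 0 0 6 0;0.5 0 0 6 0;0.5 0 0 6 0"}}

```text
t: 56.95
tool_pos: [0.554, -0.2973, 0.0668]
orientation: [0.264, 3.13, -0.002]
force: [-0.7, -4.8, 2.7]
opening: 0.0617
gripper_force: 8.0
```

```bash
python3 go.py "[f(-.0,-.1,.068)]"
```

```text
t 56.95 pos [ 0.554  -0.2973  0.0668] F [-0.7 -4.8  2.7] open 0.0617 q [-0.57  0.35  1.57 -0.    1.22 -1.98]
shift [ 3.4 -1.4 -1.2] turn -0.001 rows 1.0
```

Emit:
{"method": "arm_command", "body": {"increments": "0.5 0 -1 0 0;0.5 0 -2 0 0;0.5 0 -2 2 0;0.5 0 -2 3 0;0.5 0 -2 3 0"}}

```text
t: 57.45
tool_pos: [0.5533, -0.298, 0.0629]
orientation: [-0.263, -3.129, -0.001]
force: [-1.1, 0.9, 1.8]
opening: 0.0619
gripper_force: 8.0
```

Emit:
{"method": "arm_command", "body": {"increments": "0.4 0 0 0 0;0.25 0 0 0 0;0.2 0 0 0 0;0.2 0 0 0 0;0.2 0 0 0 0"}}

```text
t: 57.95
tool_pos: [0.5537, -0.2986, 0.0634]
orientation: [0.263, 3.13, -0.0]
force: [-0.2, 0.1, -0.0]
opening: 0.0743
gripper_force: 0.0
```

Emit:
{"method": "arm_command", "body": {"increments": "0.2 0 0 -20 0;0.2 0 0 -50 0;0.6 0 0 -55 0;1 0 0 -55 0;1 0 0 -55 0"}}

```text
t: 58.45
tool_pos: [0.5532, -0.2982, 0.1174]
orientation: [-0.263, -3.13, -0.001]
force: [0.2, 0.2, -0.2]
opening: 0.0549
gripper_force: 0.0
```

Emit:
{"method": "arm_command", "body": {"increments": "1 0 0 0 0;1 0 0 0 0;1 0 0 0 0;1 0 0 10 0;1 0 0 20 0"}}

```text
t: 58.95
tool_pos: [0.5538, -0.2986, 0.0977]
orientation: [0.263, 3.13, -0.0]
force: [-0.1, -0.3, -0.3]
opening: 0.015
gripper_force: 0.0
```

```bash
python3 go.py "[f(-.0,-.1,.088)]"
```

```text
t 58.95 pos [ 0.5538 -0.2986  0.0977] F [-0.1 -0.3 -0.3] open 0.015 q [-0.58  0.32  1.55 -0.    1.28 -1.98]
shift [ 3.4 -0.1  9.7] turn -0.0 rows 1.0
```

Emit:
{"method": "arm_command", "body": {"increments": "1 3 0 4 0;1 3 0 7 0;1 3 0 9 0;1 3 0 10 0;1 3 0 10 0"}}

```text
t: 59.45
tool_pos: [0.5508, -0.2981, 0.0886]
orientation: [0.263, 3.13, -0.0]
force: [0.3, -0.5, -0.5]
opening: 0.0008
gripper_force: 0.0
```

Emit:
{"method": "arm_command", "body": {"increments": "1 0 0 1 0;1 0 0 2 0;1 0 0 2 0"}}

```text
t: 59.75
tool_pos: [0.551, -0.2982, 0.0873]
orientation: [0.263, 3.13, -0.001]
force: [-2.4, 0.3, 5.3]
opening: 0.0007
gripper_force: 2.3
```

Cap A is now home (contact at 62 mm). I'll verify numerically, then go behind the flap.

Emit:
{"method": "arm_command", "body": {"increments": "1 0 0 -40 0;1 0 0 -90 0;1 0 50 -140 0;1 40 150 -150 0;1 60 250 -150 0"}}

```text
t: 60.25
tool_pos: [0.5449, -0.1649, 0.2288]
orientation: [0.265, 3.126, -0.002]
force: [0.8, -0.6, -0.9]
opening: 0.0005
gripper_force: 0.0
```

Emit:
{"method": "arm_command", "body": {"increments": "1 20 50 0 0;1 40 100 0 0;1 40 130 0 0;1 40 130 0 0"}}

```text
t: 60.65
tool_pos: [0.5263, -0.0261, 0.2264]
orientation: [0.256, 3.13, 0.002]
force: [0.1, -1.0, 0.3]
opening: 0.0006
gripper_force: 0.0
```

```bash
python3 disc.py | grep -v 228; python3 go.py "[f(.03,.0,.25),f(.155,0,.25),f(.155,0,.19),f(.08,0,.19)]"
```

```text
[ 0.52649085 -0.0297915   0.22621125]
dot [317.38888889 187.38888889] [241.32835821 199.46268657] [314 184   8   8  54] [237 196  10   8  67] world [ 0.5668 -0.1991  0.0564] gap 0.0009 case [-0.0002  0.0003]
   top 200 c [317.89 187.67] ax [14.52 15.57] 8 at .062 case [-0.0019 -0.0015]
   top 215 c [317.28 187.33] ax [8.16 8.56] 109 at .062 case [-0.001   0.0009]
   scene 200 c [241.27 199.63] ax [15.18 18.52] 81 at .062 case [0.0012 0.0051]
   scene 215 c [241.29 199.62] ax [14.71 18.13] 82 at .062 case [0.0011 0.0051]
   top 200 c [346.38 192.29] ax [10.59 13.05] 95 at .062 case [-0.0011 -0.1068]
   top 215 c [344.13 192.17] ax [8.31 8.58] 139 at .062 case [-0.002  -0.0986]
t 60.75 pos [ 0.5265 -0.0298  0.2262] F [ 0.4 -1.1 -0.5] open 0.0004 q [-0.15 -0.06  1.71 -0.    1.49 -1.56]
shift [ -97.9 -160.8  -23.8] turn 0.002 rows 4.0
shift [-1.25e+02  1.00e-01 -0.00e+00] turn -0.0 rows 3.0
shift [ 0.  0. 60.] turn -0.0 rows 2.0
shift [75. -0. -0.] turn -0.0 rows 2.0
```

Emit:
{"method": "arm_command", "body": {"increments": "1 -20 -30 -24 0;1 -50 -80 -28 0;1 -98 -130 -28 0;1 -98 -161 -28 0;1 -98 -161 -28 0"}}

```text
t: 61.25
tool_pos: [0.5957, -0.2129, 0.2529]
orientation: [-0.273, -3.129, 0.003]
force: [-0.4, 0.5, -0.5]
opening: 0.0004
gripper_force: 0.0
```

Emit:
{"method": "arm_command", "body": {"increments": "1 -45 0 0 0;1 -90 0 0 0;1 -127 0 0 0;1 -127 0 0 0;1 -127 0 0 0"}}

```text
t: 61.75
tool_pos: [0.7209, -0.2278, 0.2515]
orientation: [-0.265, -3.127, -0.001]
force: [-0.3, 0.4, 0.3]
opening: 0.0007
gripper_force: 0.0
```

Emit:
{"method": "arm_command", "body": {"increments": "1 0 0 30 0;1 0 0 62 0;1 0 0 62 0;1 0 0 62 0"}}

```text
t: 62.15
tool_pos: [0.7202, -0.2269, 0.193]
orientation: [-0.264, -3.13, -0.0]
force: [1.2, -0.0, 0.9]
opening: 0.0007
gripper_force: 0.0
```

```bash
python3 go.py "[f(.155,0,.19),f(.04,0,.19)]"
```

```text
t 62.15 pos [ 0.7202 -0.2269  0.193 ] F [ 1.2 -0.   0.9] open 0.0007 q [-0.37  0.58  1.02 -0.    1.54 -1.78]
shift [0.6 1.6 3. ] turn -0.001 rows 1.0
shift [ 1.15e+02 -1.00e-01 -0.00e+00] turn -0.0 rows 3.0
```

Emit:
{"method": "arm_command", "body": {"increments": "1 12 0 3 0;1 24 0 3 0;1 36 0 3 0;1 48 0 3 0;1 60 0 3 0"}}

```text
t: 62.65
tool_pos: [0.6638, -0.2176, 0.1945]
orientation: [0.263, 3.122, -0.004]
force: [2.0, -1.0, 1.4]
opening: 0.0006
gripper_force: 1.4
```

Emit:
{"method": "arm_command", "body": {"increments": "1 11 0 0 0;1 22 0 0 0;1 33 0 0 0;1 44 0 0 0;1 55 0 0 0"}}

```text
t: 63.15
tool_pos: [0.6091, -0.2082, 0.1933]
orientation: [0.263, 3.124, -0.003]
force: [1.8, -0.8, -0.7]
opening: 0.0009
gripper_force: 1.0
```

```bash
python3 go.py "[f(.03,0,.19),f(0,0,.172),f(-.03,0,.14),f(-.042,0,.115),f(-.048,0,.098)]"
```

```text
t 63.15 pos [ 0.6091 -0.2082  0.1933] F [ 1.8 -0.8 -0.7] open 0.0009 q [-0.41  0.27  1.43  0.    1.44 -1.81]
shift [12.9  1.6  3.3] turn -0.0 rows 1.0
shift [30. -0. 18.] turn -0.0 rows 1.0
shift [30. -0. 32.] turn -0.0 rows 1.0
shift [12. -0. 25.] turn -0.0 rows 1.0
shift [ 6. -0. 17.] turn -0.0 rows 1.0
```

Emit:
{"method": "arm_command", "body": {"increments": "1 8 0 2 0;1 16 0 4 0;1 24 0 8 0;1 33 0 14 0;1 43 0 21 0"}}

```text
t: 63.65
tool_pos: [0.5654, -0.2004, 0.1685]
orientation: [0.263, 3.129, -0.001]
force: [2.3, -1.3, 0.4]
opening: 0.0004
gripper_force: 0.8
```

Emit:
{"method": "arm_command", "body": {"increments": "1 8 0 7 0;1 15 0 14 0;1 22 0 22 0;1 28 0 30 0;1 33 0 38 0"}}

```text
t: 64.15
tool_pos: [0.5324, -0.1946, 0.1293]
orientation: [-0.263, -3.13, -0.0]
force: [1.7, -1.0, 1.0]
opening: 0.0004
gripper_force: 0.6
```

Emit:
{"method": "arm_command", "body": {"increments": "1 4 0 7 0;1 8 0 14 0;1 11 0 20 0;1 13 0 26 0;1 14 0 30 0"}}

```text
t: 64.65
tool_pos: [0.5189, -0.1923, 0.0993]
orientation: [-0.263, -3.13, -0.0]
force: [1.5, 0.1, 1.2]
opening: 0.0009
gripper_force: 0.4
```

```bash
python3 go.py "[f(-.048,0,.098)]"
```

```text
t 64.65 pos [ 0.5189 -0.1923  0.0993] F [1.5 0.1 1.2] open 0.0009 q [-0.45  0.12  1.77 -0.    1.25 -1.85]
shift [-0.7  1.   1.3] turn -0.0 rows 1.0
```

Emit:
{"method": "arm_command", "body": {"increments": "1 0 0 1 0;1 0 0 2 0;1 0 0 3 0;1 0 0 4 0;1 0 0 4 0"}}

```text
t: 65.15
tool_pos: [0.5193, -0.1925, 0.0963]
orientation: [0.263, 3.13, -0.0]
force: [-2.1, 0.5, 3.7]
opening: 0.0004
gripper_force: 1.6
```

Emit:
{"method": "arm_command", "body": {"increments": "1 0 0 1 0;1 0 0 2 0;1 0 0 2 0"}}

```text
t: 65.45
tool_pos: [0.5194, -0.1925, 0.0961]
orientation: [0.263, 3.13, -0.0]
force: [-10.0, 4.4, 18.8]
opening: 0.0003
gripper_force: 9.4
```

Hard stop at 71 mm: the flap is shut. Now I'll re-measure the marker and verify the flap.

Emit:
{"method": "arm_command", "body": {"increments": "1 0 0 -40 0;1 0 0 -80 0;0.8 0 50 -120 0;0.6 0 150 -130 0;0.5 0 245 -130 0"}}

```text
t: 65.95
tool_pos: [0.5436, -0.0554, 0.2195]
orientation: [0.266, 3.126, -0.001]
force: [1.2, 0.2, 0.1]
opening: 0.0196
gripper_force: 0.0
```

Emit:
{"method": "arm_command", "body": {"increments": "0.5 0 50 0 0;0.5 0 100 0 0;0.5 0 130 0 0;0.5 0 130 0 0"}}

```text
t: 66.35
tool_pos: [0.5642, 0.076, 0.2167]
orientation: [0.256, 3.131, 0.002]
force: [-0.3, -1.0, -0.6]
opening: 0.0457
gripper_force: 0.0
```

```bash
cat > mk.py <<'E'
from h import *
s,t=robot.read_camera("scene"),robot.read_camera("top"); cv2.imwrite("pics/sm.png",s); cv2.imwrite("pics/tm.png",t)
def fin(n,im):
    hs=cv2.cvtColor(im,cv2.COLOR_BGR2HSV); g=cv2.inRange(hs,(45,120,30),(80,255,255)); k,l,st,ce=cv2.connectedComponentsWithStats(g)
    x0,y0,x1,y1=(260,195,320,245) if n=="top" else (250,160,320,240)
    i=max((j for j in range(1,k) if x0<ce[j][0]<x1 and y0<ce[j][1]<y1),key=lambda j:st[j,4]); print(n,"green",ce[i].round(1),st[i])
    x,y,w,h=st[i][:4]; z=np.zeros_like(g); a=np.s_[y-6:y+h+2,x-4:x+w+8]
    z[a]=cv2.inRange(hs,(0,0,150),(180,60,255))[a]; k,l,st,ce=cv2.connectedComponentsWithStats(z); i=1+st[1:,4].argmax()
    big=cv2.resize((l==i).astype(np.uint8)*255,None,fx=4,fy=4,interpolation=1)>127
    c,wh,an=cv2.minAreaRect(cv2.findNonZero(big.astype(np.uint8))); b=cv2.boxPoints((c,wh,an))/4
    e=sorted([(np.linalg.norm(b[j]-b[(j+1)%4]),j) for j in range(4)]); m=[(b[j]+b[(j+1)%4])/2 for _,j in e[:2]]
    print(n,"fin",ce[i].round(2),st[i]); return ce[i],m
ct,m=fin("top",t); cs,ms=fin("scene",s)
q,g=tri(ct,cs); print("fin centre",q.round(4),g.round(4),"top@.096",onz("top",ct,.096).round(4),"scene",onz("scene",cs,.096).round(4))
for n,mm in(("top",m),("scene",ms)):
    p=[onz(n,k,.096)[:2] for k in mm]; d=p[1]-p[0]; print(n,"fin ends",p,"dir deg",np.degrees(np.arctan2(d[1],d[0]))%180)
y=cv2.inRange(cv2.cvtColor(s,cv2.COLOR_BGR2HSV),(22,150,90),(35,255,255)); print("yellow scene px",(y>0).sum(), cv2.moments(y,True)["m10"]/max(1,(y>0).sum()))
E
python3 mk.py; python3 go.py "[]"
```

```text
top green [289.3 232.4] [276 223  27  16 239]
top fin [289.82 225.67] [282 223  17   6  57]
scene green [300.5 220.2] [299 219   4   4  11]
t 66.45 pos [0.564  0.0724 0.2167] F [ 0.5 -0.2  0.4] open 0.0464 q [ 0.04  0.06  1.61 -0.    1.47 -1.37]Traceback (most recent call last):
  File "mk.py", line 13, in <module>
    ct,m=fin("top",t); cs,ms=fin("scene",s)
                             ~~~^^^^^^^^^^^
  File "mk.py", line 8, in fin
    z[a]=cv2.inRange(hs,(0,0,150),(180,60,255))[a]; k,l,st,ce=cv2.connectedComponentsWithStats(z); i=1+st[1:,4].argmax()
                                                                                                       ~~~~~~~~~~~~~~~^^
ValueError: attempt to get argmax of an empty sequence
```

The marker was knocked aside, as the task warned (green moved from (292,222) to (289,232)), and the arm hides it in the scene view. I'll move clear.

Emit:
{"method": "arm_command", "body": {"increments": "0.5 50 50 0 0;0.5 80 100 0 0;0.5 90 150 0 0;0.5 90 200 0 0;0.5 90 230 0 0"}}

```text
t: 66.95
tool_pos: [0.5132, 0.3071, 0.2174]
orientation: [0.267, 3.129, -0.0]
force: [1.6, 0.1, 0.7]
opening: 0.0464
gripper_force: 0.0
```

Emit:
{"method": "arm_command", "body": {"increments": "0.5 0 0 0 0.5;0.5 0 0 0 0.5;0.5 0 0 0 0.5;0.5 0 0 0 0.5"}}

```text
t: 67.35
tool_pos: [0.5137, 0.3054, 0.2167]
orientation: [1.041, 2.964, -0.001]
force: [0.1, -0.4, 0.1]
opening: 0.0463
gripper_force: 0.0
```

```bash
python3 mk.py; python3 go.py "[]"
```

```text
top green [288.1 231. ] [275 221  28  19 311]
top fin [289.82 225.67] [282 223  17   6  57]
scene green [293.4 205.3] [279 187  34  35 535]
scene fin [296.21 190.57] [289 185  16  12  56]
fin centre [ 0.4208 -0.0962  0.091 ] 0.0001 top@.096 [ 0.4201 -0.096   0.096 ] scene [ 0.4232 -0.0934  0.096 ]
top fin ends [array([ 0.42330709, -0.12769692]), array([ 0.41445271, -0.06793438])] dir deg 98.42760112309247
scene fin ends [array([ 0.42835899, -0.12191957]), array([ 0.41803345, -0.06029111])] dir deg 99.51127681540221
yellow scene px 103 257.41747572815535
t 67.45 pos [0.5136 0.3054 0.2168] F [-0.2  0.7  0.2] open 0.0464 q [ 0.45  0.14  1.53 -0.    1.47 -0.45]
```

```bash
python3 go.py "[(.4215,-.0955,.2,9),(.4215,-.0955,.103,9)]"; python3 - <<'E'
from h import *
t,s=cv2.imread("pics/tm.png"),cv2.imread("pics/sm.png")
print(onz("scene",(247.7,241.7),.17),onz("scene",(297,345),.17),tri((263.7,150.7),(247.7,241.7)))
# bar centreline in top: bright steel pixels per column between the posts
g=cv2.GaussianBlur(t,(0,0),1).max(2).astype(float); P=[]
for x in range(200,250,4):
    y=np.arange(130,156); w=np.clip(g[130:156,x]-90,0,None)
    if w.sum()>0: P.append(onz("top",(x,(w*y).sum()/w.sum()),.172)[:2])
P=np.array(P); f=np.polyfit(P[:,1],P[:,0],1); print("x=",f,"res",np.abs(np.polyval(f,P[:,1])-P[:,0]).max(), "at y=.1386",np.polyval(f,.1386),"deg",90-np.degrees(np.arctan(f[0])))
E
```

```text
t 67.45 pos [0.5136 0.3054 0.2168] F [-0.2  0.7  0.2] open 0.0464 q [ 0.45  0.14  1.53 -0.    1.47 -0.45]
shift [-176.9 -371.3   16.8] turn 0.743 rows 9.0
shift [ 0.  0. 97.] turn -0.0 rows 2.0
[0.67222882 0.0009877  0.17      ] [0.74206347 0.29736002 0.17      ] (array([ 0.67098208, -0.00292886,  0.16360958]), np.float64(0.0015581934988488173))
x= [-0.01091347  0.70105654] res 0.017432719177997602 at y=.1386 0.6995439324254942 deg 90.62527108322412
```

Emit:
{"method": "arm_command", "body": {"increments": "0.5 -80 -185 0 0;0.5 -80 -185 0 0;0.5 -80 -185 0 0;0.5 -80 -185 0 0;0.5 -80 -185 0 0"}}

```text
t: 67.95
tool_pos: [0.4602, 0.1067, 0.2167]
orientation: [1.035, 2.966, -0.003]
force: [0.3, 0.1, 0.1]
opening: 0.0465
gripper_force: 0.0
```

Emit:
{"method": "arm_command", "body": {"increments": "0.5 -97 -186 15 0;0.5 -97 -186 15 0;0.5 -97 -186 15 0;0.5 -97 -186 15 0;0.5 -97 -186 15 0"}}

```text
t: 68.45
tool_pos: [0.421, -0.0984, 0.2017]
orientation: [1.035, 2.966, -0.002]
force: [0.5, 0.7, 0.0]
opening: 0.0468
gripper_force: 0.0
```

Emit:
{"method": "arm_command", "body": {"increments": "0.5 0 0 0 0.743;0.5 0 0 0 0.743;0.5 0 0 0 0.743;0.5 0 0 0 0.743;0.5 0 0 0 0.743"}}

```text
t: 68.95
tool_pos: [0.4224, -0.0936, 0.202]
orientation: [2.043, 2.387, 0.001]
force: [1.0, -0.5, 0.6]
opening: 0.0466
gripper_force: 0.0
```

```bash
python3 go.py "[(.4215,-.0955,.103,9)]"
```

```text
t 68.95 pos [ 0.4224 -0.0936  0.202 ] F [ 1.  -0.5  0.6] open 0.0466 q [-0.34 -0.32  1.98  0.    1.47 -0.49]
shift [-1.7 -1.2 99. ] turn -0.002 rows 2.0
```

Emit:
{"method": "arm_command", "body": {"increments": "0.5 -2 -1 35 0;0.5 -2 -1 70 0;0.5 -2 -1 90 0;0.5 -2 -1 99 0;0.5 -2 -1 99 0", "grip_force": 25}}

```text
t: 69.45
tool_pos: [0.4208, -0.0955, 0.1019]
orientation: [-2.034, -2.391, 0.001]
force: [-0.0, 0.2, -0.2]
opening: 0.0464
gripper_force: 0.0
```

Emit:
{"method": "arm_command", "body": {"increments": "0.7 0 0 0 0;0.85 0 0 0 0;1 0 0 0 0;1 0 0 0 0;1 0 0 0 0"}}

```text
t: 69.95
tool_pos: [0.4218, -0.0962, 0.1033]
orientation: [2.036, 2.391, 0.0]
force: [-0.4, -0.5, -0.2]
opening: 0.0112
gripper_force: 0.0
```

Emit:
{"method": "arm_command", "body": {"increments": "1 0 0 0 0;1 0 0 0 0;1 0 0 -30 0;1 0 0 -70 0;1 0 0 -110 0"}}

```text
t: 70.45
tool_pos: [0.4206, -0.0957, 0.2133]
orientation: [-2.036, -2.39, 0.001]
force: [1.0, -1.1, -1.6]
opening: 0.0087
gripper_force: 25.0
```

```bash
python3 go.py "[(.4215,-.0955,.31,-10.3),(.697,.139,.31,-10.3),(.697,.139,.216,-10.3)]"
```

```text
t 70.45 pos [ 0.4206 -0.0957  0.2133] F [ 1.  -1.1 -1.6] open 0.0087 q [-0.34 -0.33  1.97  0.    1.5  -0.5 ]
shift [  0.1   0.9 -96.7] turn 0.34 rows 2.0
shift [280.  229.1  -0. ] turn -0.0 rows 8.0
shift [ 0.  0. 94.] turn -0.0 rows 2.0
```

Emit:
{"method": "arm_command", "body": {"increments": "1 0 0 -40 0.1;1 0 0 -80 0.2;1 0 0 -97 0.3;1 0 0 -97 0.34;1 0 0 -97 0.34"}}

```text
t: 70.95
tool_pos: [0.4217, -0.0961, 0.3104]
orientation: [2.412, 2.012, 0.001]
force: [-1.1, 0.1, -1.5]
opening: 0.0088
gripper_force: 25.0
```

Emit:
{"method": "arm_command", "body": {"increments": "1 25 20 0 0;1 55 45 0 0;1 85 70 0 0;1 115 95 0 0;1 140 115 0 0"}}

```text
t: 71.45
tool_pos: [0.5604, 0.0226, 0.3083]
orientation: [-2.409, -2.014, 0.002]
force: [0.2, 0.7, -1.0]
opening: 0.0089
gripper_force: 25.0
```

Emit:
{"method": "arm_command", "body": {"increments": "1 30 25 0 0;1 60 50 0 0;1 90 75 0 0;1 120 100 0 0;1 140 114 0 0"}}

```text
t: 71.95
tool_pos: [0.6977, 0.1402, 0.3073]
orientation: [-2.408, -2.015, 0.004]
force: [0.7, -0.8, -1.2]
opening: 0.0088
gripper_force: 25.0
```

Emit:
{"method": "arm_command", "body": {"increments": "1 0 0 0 0;1 0 0 0 0"}}

```text
t: 72.15
tool_pos: [0.6965, 0.1386, 0.3078]
orientation: [-2.409, -2.014, 0.004]
force: [0.1, -0.2, -2.1]
opening: 0.0088
gripper_force: 25.0
```

```bash
python3 go.py "[(.697,.139,.216,-10.3)]"; python3 - <<'E'
from h import *
s=robot.read_camera("scene");cv2.imwrite("pics/sr.png",s); t=robot.read_camera("top"); cv2.imwrite("pics/tr.png",t)
for n,i in(("top",t),("scene",s)):
    k,l,st,ce=cv2.connectedComponentsWithStats(cv2.inRange(cv2.cvtColor(i,cv2.COLOR_BGR2HSV),(45,120,30),(80,255,255)))
    print(n,[(ce[j].round(1).tolist(),st[j].tolist()) for j in range(1,k) if st[j,4]>15])
p=robot.read_state()["tool_pos"]; print(proj("scene",p-[0,0,.06]),proj("scene",[.697,.139,.17]),proj("scene",[.671,-.003,.17]))
E
```

```text
t 72.15 pos [0.6965 0.1386 0.3078] F [ 0.1 -0.2 -2.1] open 0.0088 q [ 0.12  0.43  1.02 -0.    1.7   0.3 ]
shift [ 0.5  0.4 91.8] turn 0.002 rows 2.0
top []
scene [([272.4, 76.9], [262, 69, 22, 16, 178]), ([270.5, 281.0], [251, 264, 43, 39, 689])]
[270.16098003 269.97519267] [271.23218486 284.14145707] [247.21859651 240.45180633]
```

Emit:
{"method": "arm_command", "body": {"increments": "1 0 0 20 0;1 0 0 40 0;1 0 0 55 0;1 0 0 68 0;1 0 0 76 0"}}

```text
t: 72.75
tool_pos: [0.6964, 0.1379, 0.2327]
orientation: [-2.412, -2.012, 0.002]
force: [0.1, -0.9, -1.0]
opening: 0.0089
gripper_force: 25.0
```

Emit:
{"method": "arm_command", "body": {"increments": "1 0 0 4 0;1 0 0 8 0;1 0 0 12 0;1 0 0 12 0"}}

```text
t: 73.15
tool_pos: [0.6982, 0.1384, 0.2233]
orientation: [2.411, 2.011, 0.005]
force: [5.2, -0.8, 0.0]
opening: 0.0091
gripper_force: 25.0
```

Emit:
{"method": "arm_command", "body": {"increments": "1 0 0 2 0;1 0 0 4 0;1 0 0 4 0"}}

```text
t: 73.45
tool_pos: [0.6984, 0.1384, 0.2231]
orientation: [2.41, 2.01, 0.008]
force: [-3.8, -2.1, 17.2]
opening: 0.0088
gripper_force: 25.0
```

Emit:
{"method": "arm_command", "body": {"increments": "1 0 0 -5 0;1 0 2 -5 0;1 0 3.5 -4 0;1 0 3.5 -2 0;1 0 3.5 0 0"}}

```text
t: 73.95
tool_pos: [0.7006, 0.1381, 0.2228]
orientation: [2.411, 2.012, 0.004]
force: [-13.4, -2.4, 32.7]
opening: 0.0089
gripper_force: 25.9
```

Emit:
{"method": "arm_command", "body": {"increments": "1 0 0 1 0;1 0 0 2 0;1 0 0 2 0"}}

```text
t: 74.25
tool_pos: [0.701, 0.138, 0.2227]
orientation: [2.41, 2.011, 0.006]
force: [-14.2, -3.2, 31.9]
opening: 0.0095
gripper_force: 26.1
```

Emit:
{"method": "arm_command", "body": {"increments": "1 0 0 -3 0;1 0 -1.5 -5 0;1 0 -1.5 -5 0;1 0 -1.5 -5 0"}}

```text
t: 74.65
tool_pos: [0.699, 0.1383, 0.2229]
orientation: [2.412, 2.013, 0.002]
force: [-5.0, 0.1, 12.1]
opening: 0.0086
gripper_force: 25.0
```

Emit:
{"method": "arm_command", "body": {"increments": "1 0 0 1 0;1 0 0 2 0;1 0 0 2 0"}}

```text
t: 74.95
tool_pos: [0.6994, 0.1383, 0.2229]
orientation: [2.411, 2.012, 0.004]
force: [-6.8, -1.2, 19.5]
opening: 0.0088
gripper_force: 25.1
```

```bash
python3 go.py "[(.697,.139,.216,-10.3)]"; python3 -c "
from h import *
print(robot.read_state()['wrist_torque'])"
```

```text
t 74.95 pos [0.6994 0.1383 0.2229] F [-6.8 -1.2 19.5] open 0.0088 q [0.12 0.44 1.15 0.   1.54 0.3 ]
shift [ 0.3 -2.5  6.9] turn -0.0 rows 1.0
[-0.22222387  1.6495228  -0.09429061]
```

Contact height doesn't change with sideways shift, so the ridge is on the bar. I'll unload, release and check.

Emit:
{"method": "arm_command", "body": {"increments": "1 0 0 -2 0;1 0 0 -3.5 0;1 0 0 -3.5 0"}}

```text
t: 75.25
tool_pos: [0.699, 0.1384, 0.223]
orientation: [-2.412, -2.013, -0.001]
force: [-2.3, 0.4, 7.5]
opening: 0.0088
gripper_force: 24.9
```

Emit:
{"method": "arm_command", "body": {"increments": "0.9 0 0 0 0;0.8 0 0 0 0;0.6 0 0 0 0;0.5 0 0 0 0;0.5 0 0 0 0"}}

```text
t: 75.75
tool_pos: [0.6987, 0.138, 0.2217]
orientation: [-2.412, -2.012, 0.001]
force: [0.6, -0.3, 0.0]
opening: 0.0364
gripper_force: 0.0
```

Emit:
{"method": "arm_command", "body": {"increments": "0.5 0 0 -20 0;0.5 0 0 -50 0;0.5 0 0 -90 0;0.5 0 0 -100 0"}}

```text
t: 76.15
tool_pos: [0.7003, 0.1382, 0.3285]
orientation: [2.409, 2.01, 0.01]
force: [0.6, 0.2, 1.4]
opening: 0.0464
gripper_force: 0.0
```

Emit:
{"method": "arm_command", "body": {"increments": "0.5 30 -50 0 0;0.5 50 -100 0 0;0.5 60 -150 0 0;0.5 60 -200 0 0;0.5 60 -240 0 0"}}

```text
t: 76.65
tool_pos: [0.4739, 0.2402, 0.3215]
orientation: [-2.411, -2.013, 0.001]
force: [-0.1, 0.9, 0.6]
opening: 0.0465
gripper_force: 0.0
```

```bash
cat > chk.py <<'E'
from h import *
s,t=robot.read_camera("scene"),robot.read_camera("top"); cv2.imwrite("pics/sz.png",s); cv2.imwrite("pics/tz.png",t); o={}
for n,i in(("top",t),("scene",s)):
    hs=cv2.cvtColor(i,cv2.COLOR_BGR2HSV)
    k,l,st,ce=cv2.connectedComponentsWithStats(cv2.inRange(hs,(45,120,30),(80,255,255)))
    print(n,"green",[(ce[j].round(1).tolist(),st[j].tolist()) for j in range(1,k) if st[j,4]>15])
    x,y=proj(n,[.698,.1385,.205]).astype(int); m=np.zeros(hs.shape[:2],np.uint8); a=np.s_[y-14:y+14,x-14:x+14]
    m[a]=cv2.inRange(hs,(0,0,190),(180,40,255))[a]; k,l,st,ce=cv2.connectedComponentsWithStats(m)
    if k>1: j=1+st[1:,4].argmax(); o[n]=ce[j]; print(n,"fin",ce[j],st[j],"expected",x,y)
if len(o)==2: print("fin",tri(o["top"],o["scene"]))
y=cv2.inRange(cv2.cvtColor(s,cv2.COLOR_BGR2HSV),(22,150,90),(35,255,255)); k,l,st,ce=cv2.connectedComponentsWithStats(y); print("yellow",[(ce[j].round(1).tolist(),st[j,4]) for j in range(1,k) if st[j,4]>8], "tab shut",proj("scene",[*case(-.06,0),.06]))
E
python3 chk.py
```

```text
top green [([221.9, 150.4], [209, 141, 27, 18, 232])]
top fin [220.73684211 138.15789474] [213 136  17   5  38] expected 221 139
scene green [([272.4, 76.9], [262, 70, 22, 15, 178]), ([269.7, 291.4], [253, 266, 39, 50, 796])]
scene fin [270.22891566 277.8313253 ] [264 268  13  21  83] expected 270 278
fin (array([0.69888216, 0.13941984, 0.21130863]), np.float64(4.665365288051766e-05))
yellow [([257.4, 190.4], np.int32(103))] tab shut [257.50935468 191.58883274]
```

Emit:
{"method": "arm_command", "body": {"increments": "0.5 0 0 0 0;0.5 0 0 0 0;0.5 0 0 0 0;0.5 0 0 0 0;0.5 0 0 0 0"}}

```text
t: 77.25
tool_pos: [0.4768, 0.2393, 0.3221]
orientation: [-2.413, -2.012, 0.001]
force: [0.1, -0.7, 0.1]
opening: 0.0464
gripper_force: 0.0
```

```bash
python3 chk.py | grep -E "^fin|scene green"; python3 -c "
from plant import robot
print(robot.close_job())"
```

```text
scene green [([272.4, 76.9], [261, 70, 23, 15, 180]), ([269.7, 291.3], [253, 266, 39, 49, 793])]
fin (array([0.69888216, 0.13941984, 0.21130863]), np.float64(4.665365288051766e-05))
the job is handed in; nothing more can be done
None
```

The job is handed in at about 77 s, with no verdict shown: by my measurements both caps present are seated rim down in pockets 0 and 1, the flap is shut, and the marker, which had been knocked aside and was found again, hangs astride the middle of the rail.

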